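# Check-weigh a batch of brass collets on the beam scale

### The job

Check-weigh the brass collets that lie on the blue mat (two to four of them): with the scale's beam arrested, set every collet gently into the weighing scoop, then push the arrest lever fully over so that the beam is free and let the scoop's end sink and stay down for a good second, and pull the lever fully back so that the beam is held level again. Then lift the scoop off by its handle, tip the collets out over its lip into the wooden tray, and stand the empty scoop upright again, centred on the scale's platform. Never handle the scoop or the collets in it while the beam is free, leave the lever in the arrested position, and leave the other things on the bench where they are.

Things in the scene. Friction and masses are not known exactly. Their poses are not given: they have to be found in the camera images.
- arrest (a joint): arrest lever of the beam scale: a steel toggle with a heavy black ball knob, on a grey block on the scale's front foot (robot side). 0 = beam arrested, knob leaning 0.5 rad from upright to the scale's -x (to the robot); 1.0 = beam free, leaning 0.5 rad to +x. Stays where left; takes 1 to 3 N at the knob. Straddling the knob from above with the fingers and moving along works both ways.
- arrest_tip (a point): centre of the lever's black ball knob (26 mm diameter), 80 mm from the hinge; 92 mm above the table at both ends of travel, 102 mm at mid travel. The hinge runs along the scale's y axis, at scale x = -105, y = +30 mm, 22 mm above the table
- beam (a joint): tilt of the beam, rad: 0 = level, positive = the scoop's end sinks; stops at +-0.1. Arrested, two posts hold it level from below. The brass counterweight balances the empty scoop plus less than one collet, so with two or more collets in the scoop the freed beam sinks at the scoop's end within about a second; pulling the lever back lifts it level
- pan (a point): centre of the top of the scale's flat steel platform: 85 mm along the scale's x by 110 mm along y, no rim, 101 mm above the table when level, 110 mm from the pivot on the scale's -y side. Axes as the scale's when level
- scale: fixed grey stand of the beam scale, origin on the table under the pivot; z up, x away from the robot, y along the beam from scoop end to counterweight end. Beam 250 mm long, pivot 85 mm up, counterweight's top 131 mm up. Foot 150 x 270 x 20 mm
- scoop: loose aluminium dustpan-like weighing scoop, 160 g, on the platform; origin under the centre of its floor, z up. Floor 74 (x) x 132 (y), 4 mm thick; back wall at x=+35, 30 mm high; side walls at y=+-64, 26 high, 4 thick. Front open: a lip rises 20 degrees to x=-71, 15 mm high. Handle along +x. Tipped lip down by 60 to 80 degrees, things slide out over the lip
- scoop_in (a point): on the scoop's inner floor, 4 mm above the scoop's origin; axes as scoop
- scoop_handle (a point): on the scoop's black handle, at scoop x = +78, y = 0, z = 22 mm: a level bar 16 mm wide (y), 14 mm tall, from x = 37 to 107 mm, free underneath; take it from above across its width, firmly (about 80 N) because the load hangs to one side
- tray: fixed wooden finished-parts tray on the robot's right, 220 (x) x 240 (y) x 40 mm high, walls 6 mm; origin under its centre
- tray_in (a point): centre of the tray's inner floor, 6 mm above the table; x and y axes along the tray's sides
- mat: fixed blue bench mat, 270 x 220 x 3 mm, on which the collets start; origin under its centre
- collet1: one of two to four identical loose brass collets (state None and absent if not in this run): a round flange 26 mm in diameter and 8 mm high with a round hub 18 mm in diameter and 14 mm high on top, 22 mm high in all, 75 g; origin at the centre of the flange's underside, z along its axis towards the hub; it starts standing on the blue mat, flange down
- collet1_mid (a point): middle of collet1, on its axis 11 mm above the flange's underside
- collet2: one of two to four identical loose brass collets (state None and absent if not in this run): a round flange 26 mm in diameter and 8 mm high with a round hub 18 mm in diameter and 14 mm high on top, 22 mm high in all, 75 g; origin at the centre of the flange's underside, z along its axis towards the hub; it starts standing on the blue mat, flange down
- collet2_mid (a point): middle of collet2, on its axis 11 mm above the flange's underside
- collet3: one of two to four identical loose brass collets (state None and absent if not in this run): a round flange 26 mm in diameter and 8 mm high with a round hub 18 mm in diameter and 14 mm high on top, 22 mm high in all, 75 g; origin at the centre of the flange's underside, z along its axis towards the hub; it starts standing on the blue mat, flange down
- collet3_mid (a point): middle of collet3, on its axis 11 mm above the flange's underside
- collet4: one of two to four identical loose brass collets (state None and absent if not in this run): a round flange 26 mm in diameter and 8 mm high with a round hub 18 mm in diameter and 14 mm high on top, 22 mm high in all, 75 g; origin at the centre of the flange's underside, z along its axis towards the hub; it starts standing on the blue mat, flange down
- collet4_mid (a point): middle of collet4, on its axis 11 mm above the flange's underside
- gear: bystander: brass clock wheel lying on the mat, 52 mm across, 4 mm thick with a short steel arbor 14 mm up; leave it where it is
- movement: bystander: clock movement of two brass plates 70 x 90 mm, 50 mm high overall, beyond the mat
- jar: bystander: glass jar, 64 mm in diameter, 80 mm high, beyond the mat or the scale
- torch: bystander: dark metal torch standing on end, 30 mm in diameter, 120 mm high, beyond the mat or the scale
- tub: bystander: small white tub with a red band, 56 mm in diameter, 60 mm high, beyond the tray

How it is judged:
By the outcome, as a careful person would: the job done as asked, in the order asked, and still so for the second after the job is handed in, with the robot touching nothing.
Of collet1, collet2, collet3, collet4 only 2 to 4 are there at a start; the rules pass over those that are not, and their reading is None.
At some moment in a run one of collet1, collet2, collet3, collet4 may be knocked a few centimetres aside while the robot is not near it.
It also fails if it takes over 210 s, if anything falls off the work surface, if the arm or the gripper's body presses on something with over 40 N, if the wrist force passes 120 N, or if a joint passes its speed limit or range.

### The arm

A 6-joint arm with a two-finger parallel gripper is mounted at the origin on the work surface. World frame = base frame: x ahead of the robot, y to its left, z up, the work surface at z = 0. Lengths are in m, angles in degrees, forces in N, time in s.
With the tool pointing down it reaches from about 0.25 to 0.725 m from the base axis. Payload 9.7 kg.
Tool frame: the origin (TCP) lies on the centre line of the jaws, within the pads' length; the fingertips stand tip_extent ahead of it and the grasp point (between the pads) lies 3 mm ahead of it (tip_extent is the distance from the TCP to the fingertips, in m); z points along the fingers, y is the line along which they close (so a half turn about z gives the same grasp; the last joint's range is limited). The gripper opens to 85 mm and grips with 20 to 120 N. Pads are 22 mm wide; open, the fingers measure 114 mm over their backs; the gripper's body (76 mm by 85 mm) begins 54 mm behind the grasp point. The pads swing forward as they close: fully open they stand 13 mm farther back than shut.
Start: joints at [-69.099, 4.979, 10.078, 95.1, 0, 90], TCP at [0.196, -0.514, 0.253] pointing down, gripper open.
Joint ranges: [-179.16, 179.16], [-48.56, 103.87], [-65.8, 70.77], [-126.05, 130.52], [-82.76, 87.17], [-180, 180]. Speed limits (degrees/s): [127.2, 127.2, 147.25, 180, 180, 180].

### API

Orientations are given as [roll, pitch, yaw] about the fixed x, y, z axes, in that order (R = Rz(yaw) Ry(pitch) Rx(roll)).
In Python, from workcell import * gives the robot as it stands.
- The arm moves only by the tool servo_tool, never from a script. Its argument "rows" is a list of rows, each an object with "offset": the shift along the tool's x, y, z as a fraction of full scale, a list of three; "yaw": the turn about the tool's z as a fraction of full scale; "claw": the closure, from 0 (fully open) to 1 (shut). A call has 1 to 12 rows; each row is the pose to reach, as a shift and turn from the pose commanded when the call began, along the tool's axes at that moment, turning the shorter way round; what a row does not reach only later rows make up. Full scale, the value 1, is 0.1 m for a shift and pi rad for a turn. A row lasts 1/8 s, in which the tool goes at most 62.5 mm and 10.7 degrees, less where a joint would pass 70% of its speed; a pose out of reach is approached as far as the arm can. A call with a number of a shift or a turn outside -1 to 1 is refused whole. A call with a gripper value outside its range is refused whole. The fingers move at their own pace and stop on an object; "squeeze" is the grip in N (left out, the last holds). Time passes only in rows, so rows that repeat a pose let the fingers close. It gives the time, the measured TCP pose, the force, the opening and the grip force at its end, in the units of the state.
- get_obs(): the state, without advancing time (a new reading comes with each control period).
- camera(name): name is "scene" or "top" or "wrist"; returns (picture, depth): 384x512x3 uint8, red, green, blue; 384x512 float32, m along the optical axis (not along the pixel's ray), 0 where there is no reading.
- camera_info(name): a dict with "fx", "fy", "cx", "cy" (pixels), "cam_to_world" (4x4, takes a point from camera to world coordinates); the wrist camera has in their place "hand_eye" (4x4, takes a point from camera to tool coordinates, whose origin is the TCP and whose axes are the flange's). Camera axes: x right, y up, looking along -z (the intrinsics and any distortion apply to the point x, -y, -z); pixel columns grow to the right and rows downward; lengths in m; the calibration is good to about 2 mm. A picture is of the moment at which its call begins: read the wrist's pose just before it. camera_info takes no time and is no camera call.
- job_done(): hands the job in; it is judged then, once.
The state is a dict: "time": time; "q": joint angles; "qd": joint speeds; "joint_efforts": joint torques, N m; "ee_pos": TCP position; "tcp_rot": TCP orientation; "wrist_force": force on the tool from outside, world axes, zero at the start; "torque": the same for the moment, N m; "opening": finger opening in m; "grasp_force": force on a finger pad.
Only numpy, scipy, OpenCV 4.12 (cv2) and the standard library are available. Lean on these libraries where they do the work, as an engineer would, in place of code of your own. Each camera call takes 0.05 s, during which the arm holds its last target. There are 200 camera calls.

## Working session

There is one attempt and no reset: what is moved stays moved. The work goes in short steps, Python scripts to look and compute and a tool call to move; the robot and the scene stay as the last step left them, time stands still between calls to the robot, and variables do not carry over. Pictures are saved under pics/ and viewed, at most 14 in all, crops included, and the job is handed in when it is done.

Besides the shell and the picture viewer there is one more tool, called after "Call:" as a command line: name --argument value ..., lists and objects as JSON in quotes. servo_tool: Moves the arm, as the interface text tells. Its arguments: {"type":"object","properties":{"rows":{"type":"array"},"squeeze":{"type":"number"}},"required":["rows"]}

```bash
mkdir -p pics; ls
cat > h.py <<'E'
from workcell import *
import numpy as np, cv2
def snap(n,f):
    p,d=camera(n); cv2.imwrite(f'pics/{f}.png',p[:,:,::-1]); np.savez(f'pics/{f}.npz',p=p,d=d); return p,d
def cloud(n,d,T=None):
    i=camera_info(n); T=np.array(i['cam_to_world']) if T is None else T
    v,u=np.mgrid[0:384,0:512]
    P=np.stack([(u-i['cx'])/i['fx']*d,-(v-i['cy'])/i['fy']*d,-d,np.ones_like(d)],-1)
    return (P@T.T)[...,:3]
E
python3 - <<'E'
from h import *
print(get_obs())
for n in('scene','top','wrist'): print(n,camera_info(n))
p,d=snap('top','top0'); p2,d2=snap('scene','scene0')
E
```

```text
pics
{'time': 0.0, 'q': array([-6.91002368e+01,  5.01051843e+00,  1.00340966e+01,  9.50983428e+01,
       -4.67612776e-05,  9.00008753e+01]), 'qd': array([-0.02854976, -0.04914333,  0.00760542,  0.06937111, -0.01592944,
       -0.02764657]), 'joint_efforts': array([-8.20456426e-04, -5.20386279e+01,  4.64807868e+01,  1.61618058e-02,
       -8.87599822e-05,  2.29005610e-05]), 'ee_pos': array([ 0.1961342 , -0.51363166,  0.25258542]), 'tcp_rot': array([-1.79925235e+02,  4.79033823e-05,  2.08988880e+01]), 'wrist_force': array([-0.35666945,  0.64397667, -0.49125661]), 'torque': array([-0.01176754, -0.04444913,  0.02285374]), 'grasp_force': 0.0, 'opening': 0.08518965665056019}
scene {'fx': 397.8411615029137, 'fy': 397.8411615029137, 'cx': 249.10601267685726, 'cy': 198.30462769011945, 'cam_to_world': array([[ 0.7093388 , -0.49103893,  0.50568689,  1.05966403],
       [ 0.70483136,  0.48684416, -0.51594139, -0.48263224],
       [ 0.0071566 ,  0.72240122,  0.6914371 ,  0.75029655],
       [ 0.        ,  0.        ,  0.        ,  1.        ]])}
top {'fx': 449.4715168512354, 'fy': 449.4715168512354, 'cx': 252.19922781571373, 'cy': 185.244280428317, 'cam_to_world': array([[ 0.02524236,  0.9959454 , -0.08634573,  0.46808649],
       [-0.9995261 ,  0.02362192, -0.01973762, -0.01181623],
       [-0.01761794,  0.08680303,  0.9960697 ,  1.41098286],
       [ 0.        ,  0.        ,  0.        ,  1.        ]])}
wrist {'fx': 316.0928587421342, 'fy': 316.0928587421342, 'cx': 253.36034150456464, 'cy': 189.6331270576667, 'hand_eye': array([[ 2.68859990e-04,  9.60006701e-01,  2.79976895e-01,
         7.04787499e-02],
       [ 9.99999688e-01, -5.00789498e-05, -7.88578567e-04,
         1.02521310e-03],
       [-7.43019760e-04,  2.79977019e-01, -9.60006415e-01,
        -1.21023461e-01],
       [ 0.00000000e+00,  0.00000000e+00,  0.00000000e+00,
         1.00000000e+00]])}
```

Run:
```python
import workcell; print([ (k,getattr(workcell,k)) for k in dir(workcell) if not k.startswith('_')][:40])
import cv2
a=cv2.imread('pics/top0.png'); b=cv2.imread('pics/scene0.png')
cv2.imwrite('pics/top0b.png',cv2.resize(a,(800,600)))
cv2.imwrite('pics/scene0b.png',cv2.resize(b,(800,600)))
```

```text
[('PlanningError', <class 'workcell.PlanningError'>), ('camera', <function make.<locals>.drawn_camera at 0x7f1b172b4040>), ('camera_info', <function make.<locals>.<lambda> at 0x7f1b172b45e0>), ('get_obs', <function make.<locals>.<lambda> at 0x7f1b172b4540>), ('job_done', <function connect.<locals>.done at 0x7f1b17227740>), ('tip_extent', 0.022)]
```

View pics/top0b.png

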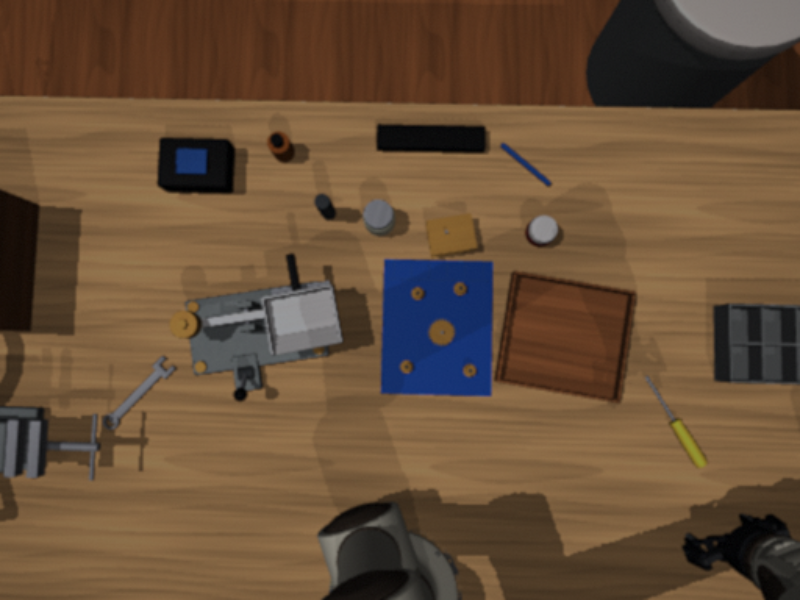

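View pics/scene0b.png

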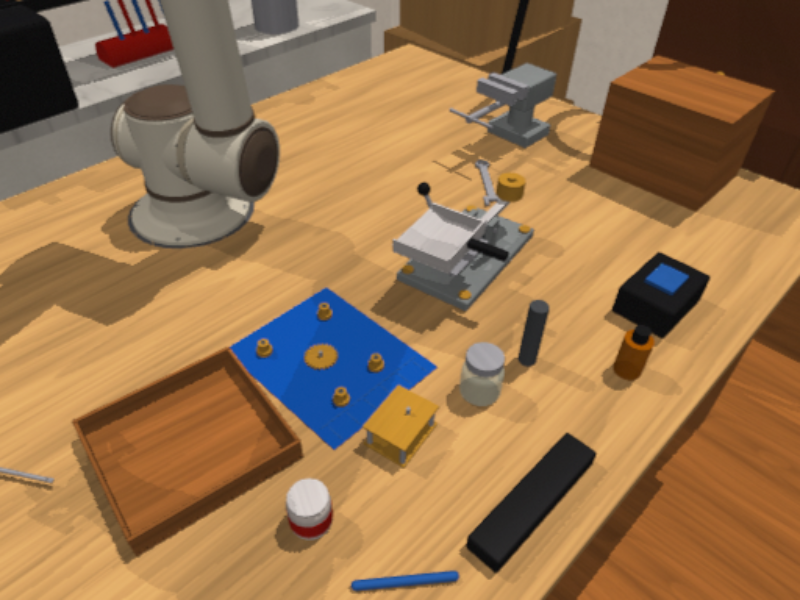

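Top view (800x600): four collets at (418,293), (460,289), (406,367) and (470,370), gear at (441,332). Scoop is at (302,320) with its handle up to (292,256), knob at (240,394), tray at (567,336). The scene view agrees, with the lever arrested.

```bash
cat >> h.py <<'E'
def blobs(m,P,lo,hi):
    n,l,s,c=cv2.connectedComponentsWithStats(m.astype(np.uint8))
    return [(i,s[i,4],c[i].round(1),np.median(P[l==i],0).round(4)) for i in range(1,n) if lo<=s[i,4]<=hi],l
def rays(n,uv,z,T=None):
    i=camera_info(n); T=np.array(i['cam_to_world']) if T is None else T
    uv=np.atleast_2d(uv).astype(float)
    D=np.stack([(uv[:,0]-i['cx'])/i['fx'],-(uv[:,1]-i['cy'])/i['fy'],-np.ones(len(uv))],-1)@T[:3,:3].T
    return T[:3,3]+D*((z-T[2,3])/D[:,2])[:,None]
def wristT():
    from scipy.spatial.transform import Rotation as R
    o=get_obs(); T=np.eye(4); T[:3,:3]=R.from_euler('xyz',o['tcp_rot'],degrees=True).as_matrix(); T[:3,3]=o['ee_pos']
    return T@np.array(camera_info('wrist')['hand_eye'])
E
python3 - <<'E'
from h import *
for n,f in(('top','top0'),('scene','scene0')):
    z=np.load(f'pics/{f}.npz'); p,d=z['p'],z['d']; P=cloud(n,d); h=cv2.cvtColor(p,cv2.COLOR_RGB2HSV)
    X=P
    print(n,'table z',np.median(P[(abs(P[...,2])<.02)][:,2]))
    blue=(h[...,0]>100)&(h[...,0]<130)&(h[...,1]>150)&(h[...,2]>60)&(P[...,0]<.6)&(P[...,0]>.15)
    hull=cv2.convexHull(np.argwhere(blue)[:,::-1].astype(np.int32)); M=np.zeros(blue.shape,np.uint8); cv2.fillConvexPoly(M,hull,1)
    print('mat',cv2.minAreaRect(P[blue][:,:2].astype(np.float32)))
    br=(M>0)&(h[...,0]>8)&(h[...,0]<30)&(h[...,1]>80)
    b,l=blobs(br,P,8,2000)
    for q in b: print('brass',q[1],q[2],rays(n,q[2],.014)[0].round(4),q[3])
    for nm,m in(('scoopwhite',(h[...,1]<40)&(h[...,2]>120)&(P[...,2]>.095)&(P[...,2]<.16)&(P[...,1]>0)&(P[...,1]<.5)&(P[...,0]>.2)&(P[...,0]<.65)),('black',(h[...,2]<45)&(P[...,2]>.07)&(P[...,2]<.16)&(P[...,1]>0)&(P[...,1]<.5)&(P[...,0]>.1)&(P[...,0]<.65))):
        bb,l=blobs(m,P,8,5000)
        for q in bb: print(nm,q[1:],cv2.minAreaRect(P[l==q[0]][:,:2].astype(np.float32)), P[l==q[0]][:,2].max())
E
```

```text
top table z 0.0014751781848458823
mat ((0.4926064908504486, -0.0704745501279831), (0.21625827252864838, 0.2147100865840912), 89.63028717041016)
brass 44 [294.  184.5] [ 0.5946 -0.1143  0.014 ] [ 0.5937 -0.1134  0.0253]
brass 43 [267.  187.4] [ 0.5835 -0.0304  0.014 ] [ 0.5832 -0.0302  0.0238]
brass 188 [282.2 212.2] [ 0.5075 -0.0793  0.014 ] [ 0.508  -0.0792  0.0082]
brass 44 [259.8 234.2] [ 0.4379 -0.0115  0.014 ] [ 0.4387 -0.0119  0.0239]
brass 44 [300.2 236.7] [ 0.4335 -0.1362  0.014 ] [ 0.4331 -0.135   0.0254]
scoopwhite (np.int32(1115), array([193.2, 203.5]), array([0.5261, 0.1866, 0.1071])) ((0.5195486545562744, 0.17848098278045654), (0.09746915847063065, 0.12062016129493713), 12.16070556640625) 0.13407338970146876
scoopwhite (np.int32(8), array([162.1, 199.9]), array([0.5323, 0.2768, 0.0963])) ((0.5322573781013489, 0.2781684398651123), (0.0034686170984059572, 0.018573075532913208), 22.1357479095459) 0.0989819346584826
black (np.int32(110), array([187.4, 174.2]), array([0.6063, 0.2008, 0.1318])) ((0.6073868274688721, 0.20157386362552643), (0.064582459628582, 0.01558233331888914
[... 2356 characters left out ...]
01219769287854433, 0.04021086171269417), 13.811517715454102) 0.10404156640807205
black (np.int32(133), array([164.9, 118.1]), array([0.1994, 0.0444, 0.1266])) ((0.19642353057861328, 0.05466869845986366), (0.016213130205869675, 0.08560725301504135), 15.302128791809082) 0.14750894085815924
black (np.int32(39), array([270.8, 120.6]), array([0.3899, 0.2903, 0.0962])) ((0.38756754994392395, 0.29095831513404846), (0.018406324088573456, 0.015523645095527172), 75.43209838867188) 0.10260132964281188
black (np.int32(171), array([311.6, 159.4]), array([0.6141, 0.1974, 0.1268])) ((0.612224817276001, 0.19968873262405396), (0.07077808678150177, 0.017190823331475258), 12.62873649597168) 0.13081904217399076
```

Call:
servo_tool --rows '[{"offset":[0.5,-0.4,0],"yaw":-0.2,"claw":0},{"offset":[1,-0.74,0],"yaw":-0.451,"claw":0},{"offset":[1,-0.74,0],"yaw":-0.451,"claw":0},{"offset":[1,-0.74,0],"yaw":-0.451,"claw":0},{"offset":[1,-0.74,0],"yaw":-0.451,"claw":0},{"offset":[1,-0.74,0],"yaw":-0.451,"claw":0},{"offset":[1,-0.74,0],"yaw":-0.451,"claw":0},{"offset":[1,-0.74,0],"yaw":-0.451,"claw":0},{"offset":[1,-0.74,0],"yaw":-0.451,"claw":0},{"offset":[1,-0.74,0],"yaw":-0.451,"claw":0}]'

```text
time: 1.35
ee_pos: [0.2632, -0.409, 0.2531]
tcp_rot: [-180.0, -0.0, 101.9]
wrist_force: [0.0, -0.5, 0.2]
opening: 0.0853
grasp_force: 0.0
```

Call:
servo_tool --rows '[{"offset":[0.4,0.3,-0.04],"yaw":0,"claw":0},{"offset":[0.85,0.62,-0.08],"yaw":0,"claw":0},{"offset":[0.85,0.62,-0.08],"yaw":0,"claw":0}]'

```text
time: 1.72
ee_pos: [0.3071, -0.3107, 0.262]
tcp_rot: [179.9, 0.0, 102.2]
wrist_force: [0.3, -0.7, -0.3]
opening: 0.0855
grasp_force: 0.0
```

Call:
servo_tool --rows '[{"offset":[0.4,0.3,-0.04],"yaw":0,"claw":0},{"offset":[0.85,0.62,-0.08],"yaw":0,"claw":0},{"offset":[0.85,0.62,-0.08],"yaw":0,"claw":0}]'

```text
time: 2.1
ee_pos: [0.3499, -0.2149, 0.2697]
tcp_rot: [180.0, 0.0, 102.2]
wrist_force: [0.5, -0.9, -0.1]
opening: 0.0858
grasp_force: 0.0
```

Call:
servo_tool --rows '[{"offset":[0.4,0.3,-0.04],"yaw":0,"claw":0},{"offset":[0.85,0.62,-0.08],"yaw":0,"claw":0},{"offset":[0.85,0.62,-0.08],"yaw":0,"claw":0}]'

```text
time: 2.48
ee_pos: [0.3927, -0.1193, 0.2772]
tcp_rot: [180.0, -0.0, 102.2]
wrist_force: [0.1, -0.3, 0.4]
opening: 0.0852
grasp_force: 0.0
```

Call:
servo_tool --rows '[{"offset":[0.4,0.3,-0.04],"yaw":0,"claw":0},{"offset":[0.85,0.62,-0.08],"yaw":0,"claw":0},{"offset":[0.85,0.62,-0.08],"yaw":0,"claw":0}]'

```text
time: 2.85
ee_pos: [0.4356, -0.0237, 0.2848]
tcp_rot: [-180.0, -0.0, 102.2]
wrist_force: [-0.1, -1.5, -0.4]
opening: 0.0854
grasp_force: 0.0
```

Call:
servo_tool --rows '[{"offset":[0.4,0.3,-0.04],"yaw":0,"claw":0},{"offset":[0.85,0.62,-0.08],"yaw":0,"claw":0},{"offset":[0.85,0.62,-0.08],"yaw":0,"claw":0},{"offset":[0.85,0.62,-0.08],"yaw":0,"claw":0},{"offset":[0.85,0.62,-0.08],"yaw":0,"claw":0}]'

```text
time: 3.48
ee_pos: [0.4772, 0.0697, 0.2934]
tcp_rot: [180.0, 0.0, 101.9]
wrist_force: [-0.0, -0.3, -0.5]
opening: 0.0854
grasp_force: 0.0
```

Run:
```python
from h import *
o=get_obs(); print(o['time'],o['ee_pos'],o['tcp_rot'],o['q'])
T=wristT(); p,d=snap('wrist','w1'); np.save('pics/w1T.npy',T)
cv2.imwrite('pics/w1b.png',cv2.resize(p[:,:,::-1],(800,600)))
P=cloud('wrist',d,T); h=cv2.cvtColor(p,cv2.COLOR_RGB2HSV)
br=(h[...,0]>8)&(h[...,0]<32)&(h[...,1]>80)&(P[...,0]>.38)&(P[...,0]<.62)&(P[...,1]>-.19)&(P[...,1]<.03)&(P[...,2]>.004)
b,l=blobs(br,P,40,4000)
for q in b:
    top=(l==q[0])&(P[...,2]>.021); print(q[1:], top.sum(), P[top].mean(0) if top.sum() else '')
```

```text
3.475 [0.47724756 0.06971158 0.29336063] [1.79999118e+02 1.62858086e-02 1.01941600e+02] [ 8.31925759e+00 -3.19750094e+00  6.30057545e+00  9.94961673e+01
 -1.61975541e-02  8.63776572e+01]
(np.int32(250), array([212.8, 206.4]), array([ 0.4389, -0.0078,  0.0211])) 125 [ 0.43864524 -0.01127212  0.02518332]
(np.int32(248), array([313.5, 239.8]), array([ 0.5808, -0.0274,  0.019 ])) 113 [ 0.5835817  -0.02995608  0.02518324]
(np.int32(832), array([252.9, 258.9]), array([ 0.5078, -0.0794,  0.0075])) 0 
(np.int32(239), array([195.2, 285.6]), array([ 0.4346, -0.1317,  0.0186])) 104 [ 0.43440023 -0.13557533  0.02507069]
(np.int32(242), array([306.3, 293.1]), array([ 0.593 , -0.1108,  0.0177])) 106 [ 0.59489729 -0.11397937  0.02506246]
(np.int32(260), array([181.8, 319.2]), array([ 0.4244, -0.1886,  0.0243])) 155 [ 0.424495   -0.18849614  0.03158866]
```

View pics/w1b.png

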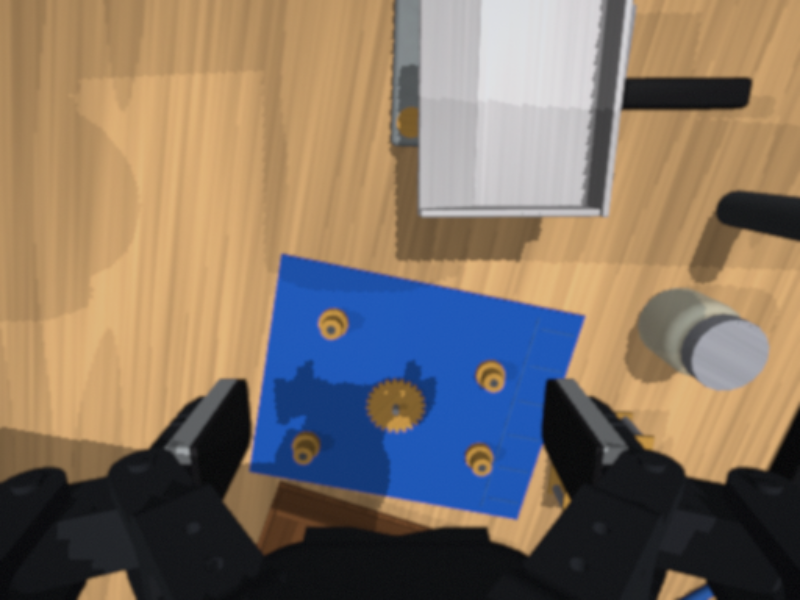

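Wrist view: scoop's lip faces left (the robot) with its handle at (690,93), and the four collets and the gear are clear. Next I fit the scoop pose.

```bash
cat >> h.py <<'E'
def delta(goal,pos=None,yaw=None):
    o=get_obs(); pos=o['ee_pos'] if pos is None else pos; y=np.radians(o['tcp_rot'][2] if yaw is None else yaw)
    d=np.array(goal)-pos; return (np.array([d[0]*np.cos(y)+d[1]*np.sin(y),d[0]*np.sin(y)-d[1]*np.cos(y),-d[2]])/.1).round(3)
E
python3 - <<'E'
from h import *
z=np.load('pics/w1.npz'); p,d=z['p'],z['d']; T=np.load('pics/w1T.npy'); P=cloud('wrist',d,T); h=cv2.cvtColor(p,cv2.COLOR_RGB2HSV)
R=(P[...,0]>.42)&(P[...,0]<.7)&(P[...,1]>.1)&(P[...,1]<.35)
hd=R&(h[...,2]<60)&(P[...,2]>.12)&(P[...,2]<.145)&(P[...,0]>.54)
Q=P[hd]; v=cv2.fitLine(Q[:,:2].astype(np.float32),cv2.DIST_HUBER,0,.01,.01).ravel(); print('handle',len(Q),v,np.degrees(np.arctan(v[1]/v[0])),Q[:,2].max(),cv2.minAreaRect(Q[:,:2].astype(np.float32)))
w=R&(abs(P[...,2]-.1315)<.003)&(h[...,1]<60)&(h[...,2]>60)
b,l=blobs(w,P,20,3000)
for q in b:
    Q=P[l==q[0]]; v=cv2.fitLine(Q[:,:2].astype(np.float32),cv2.DIST_HUBER,0,.01,.01).ravel(); print(q[1:],v,np.degrees(np.arctan2(v[1],v[0])),Q[:,2].mean())
fl=R&(abs(P[...,2]-.105)<.004)&(h[...,1]<60)&(h[...,2]>90); Q=P[fl]; print('floor',Q.mean(0),cv2.minAreaRect(Q[:,:2].astype(np.float32)))
print('z hist',np.histogram(P[R][:,2],bins=np.arange(.09,.145,.004)))
E
```

```text
handle 1491 [0.9767021  0.21459965 0.60744447 0.19949892] 12.39204 0.1332154789216713 ((0.6081072688102722, 0.19991125166416168), (0.06724398583173752, 0.014876225031912327), 12.03195571899414)
(np.int32(832), array([394.3,  67.7]), array([0.5732, 0.1869, 0.1314])) [ 0.20961586 -0.9777838   0.5732619   0.18484348] -77.900154 0.13119806717766008
floor [0.53304138 0.18173697 0.10591174] ((0.5390037894248962, 0.17982715368270874), (0.10263010859489441, 0.11285161226987839), 11.951740264892578)
z hist (array([   0,    0,   54, 6473, 5449, 1862, 1886,  478,  300, 1343, 1876,
          0,    0]), array([0.09 , 0.094, 0.098, 0.102, 0.106, 0.11 , 0.114, 0.118, 0.122,
       0.126, 0.13 , 0.134, 0.138, 0.142]))
```

```bash
cat > plan.py <<'E'
from h import *
S=np.array([.538,.1846]); a=np.radians(12.1); ex=np.array([np.cos(a),np.sin(a)]); ey=np.array([-np.sin(a),np.cos(a)])
def scoop(x,y,z): return np.r_[S+ex*x+ey*y,z]
C=dict(A=(.4386,-.0113),B=(.5836,-.03),C=(.4344,-.1356),D=(.5949,-.114))
slot=dict(A=.042,B=.014,C=-.014,D=-.042)
def show(seq,pos=None,yaw=102):
    pos=get_obs()['ee_pos'] if pos is None else pos
    for g in seq: print(np.round(g,4),delta(g,pos,yaw)); pos=g
E
python3 - <<'E'
from plan import *
s=[]
for k in 'ABCD':
    g=np.array(C[k]); s+=[np.r_[g,.12],np.r_[g,.035],np.r_[g,.135],np.r_[g,.2],scoop(-.005,slot[k],.2),scoop(-.005,slot[k],.138),scoop(-.005,slot[k],.2)]
show(s)
E
```

```text
[ 0.4386 -0.0113  0.12  ] [-0.714 -0.547  1.734]
[ 0.4386 -0.0113  0.035 ] [0.   0.   0.85]
[ 0.4386 -0.0113  0.135 ] [ 0.  0. -1.]
[ 0.4386 -0.0113  0.2   ] [ 0.    0.   -0.65]
[0.5243 0.2246 0.2   ] [ 2.129  1.329 -0.   ]
[0.5243 0.2246 0.138 ] [0.   0.   0.62]
[0.5243 0.2246 0.2   ] [ 0.    0.   -0.62]
[ 0.5836 -0.03    0.12  ] [-2.614  0.051  0.8  ]
[ 0.5836 -0.03    0.035 ] [0.   0.   0.85]
[ 0.5836 -0.03    0.135 ] [ 0.  0. -1.]
[ 0.5836 -0.03    0.2   ] [ 0.    0.   -0.65]
[0.5302 0.1972 0.2   ] [ 2.334 -0.05  -0.   ]
[0.5302 0.1972 0.138 ] [0.   0.   0.62]
[0.5302 0.1972 0.2   ] [ 0.    0.   -0.62]
[ 0.4344 -0.1356  0.12  ] [-3.057 -1.629  0.8  ]
[ 0.4344 -0.1356  0.035 ] [0.   0.   0.85]
[ 0.4344 -0.1356  0.135 ] [ 0.  0. -1.]
[ 0.4344 -0.1356  0.2   ] [ 0.    0.   -0.65]
[0.536  0.1699 0.2   ] [ 2.777  1.629 -0.   ]
[0.536  0.1699 0.138 ] [0.   0.   0.62]
[0.536  0.1699 0.2   ] [ 0.    0.   -0.62]
[ 0.5949 -0.114   0.12  ] [-2.899 -0.015  0.8  ]
[ 0.5949 -0.114   0.035 ] [0.   0.   0.85]
[ 0.5949 -0.114   0.135 ] [ 0.  0. -1.]
[ 0.5949 -0.114   0.2   ] [ 0.    0.   -0.65]
[0.5419 0.1425 0.2   ] [ 2.619  0.015 -0.   ]
[0.5419 0.1425 0.138 ] [0.   0.   0.62]
[0.5419 0.1425 0.2   ] [ 0.    0.   -0.62]
```

Call:
servo_tool --rows '[{"offset":[-0.18,-0.14,0.43],"yaw":0,"claw":0.45},{"offset":[-0.357,-0.273,0.867],"yaw":0,"claw":0.45},{"offset":[-0.357,-0.273,0.867],"yaw":0,"claw":0.45}]'

```text
time: 3.9
ee_pos: [0.456, 0.0292, 0.2038]
tcp_rot: [-179.7, -0.0, 101.9]
wrist_force: [-0.1, -0.0, 0.8]
opening: 0.0468
grasp_force: 0.0
```

Call:
servo_tool --rows '[{"offset":[-0.18,-0.14,0.43],"yaw":0,"claw":0.45},{"offset":[-0.357,-0.273,0.867],"yaw":0,"claw":0.45},{"offset":[-0.357,-0.273,0.867],"yaw":0,"claw":0.45},{"offset":[-0.357,-0.273,0.867],"yaw":0,"claw":0.45}]'

```text
time: 4.4
ee_pos: [0.4406, -0.0095, 0.1228]
tcp_rot: [179.8, 0.0, 102.1]
wrist_force: [0.3, 0.8, 0.1]
opening: 0.0471
grasp_force: 0.0
```

Call:
servo_tool --rows '[{"offset":[0,0,0.3],"yaw":0,"claw":0.45},{"offset":[0,0,0.6],"yaw":0,"claw":0.45},{"offset":[0,0,0.8],"yaw":0,"claw":0.45},{"offset":[0,0,0.85],"yaw":0,"claw":0.45},{"offset":[0,0,0.85],"yaw":0,"claw":0.45},{"offset":[0,0,0.85],"yaw":0,"claw":1},{"offset":[0,0,0.85],"yaw":0,"claw":1},{"offset":[0,0,0.85],"yaw":0,"claw":1},{"offset":[0,0,0.85],"yaw":0,"claw":1},{"offset":[0,0,0.85],"yaw":0,"claw":1}]' --squeeze 40

```text
time: 5.65
ee_pos: [0.4397, -0.0097, 0.0362]
tcp_rot: [179.9, 0.0, 102.1]
wrist_force: [0.0, -0.2, 6.3]
opening: 0.0154
grasp_force: 38.9
```

Call:
servo_tool --rows '[{"offset":[0,0,-0.1],"yaw":0,"claw":1},{"offset":[0,0,-0.4],"yaw":0,"claw":1},{"offset":[0,0,-0.8],"yaw":0,"claw":1},{"offset":[0,0,-1],"yaw":0,"claw":1},{"offset":[0,0,-1],"yaw":0,"claw":1}]'

```text
time: 6.28
ee_pos: [0.4398, -0.0098, 0.1368]
tcp_rot: [179.8, 0.0, 102.1]
wrist_force: [0.1, -0.3, -1.6]
opening: 0.016
grasp_force: 39.1
```

Run:
```python
from plan import *
o=get_obs(); print(o['ee_pos'],o['opening'],o['grasp_force'],o['wrist_force'])
p,d=snap('wrist','w2'); cv2.imwrite('pics/w2b.png',p[180:,100:400,::-1])
show([scoop(-.005,.042,.2)])
```

```text
[ 0.43984613 -0.00983295  0.13675197] 0.015964399498126204 39.091002345085144 [ 0.07513048 -0.25944223 -1.55664209]
[0.5243 0.2246 0.2   ] [ 2.116  1.32  -0.647]
```

View pics/w2b.png

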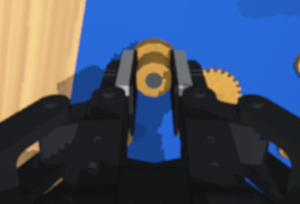

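Wrist crop: the hub sits between the pads, at about (152,80) in the crop, and is centred. Next I carry it to the scoop.

Call:
servo_tool --rows '[{"offset":[0.1,0.1,-0.1],"yaw":0,"claw":1},{"offset":[0.4,0.25,-0.216],"yaw":0,"claw":1},{"offset":[0.705,0.44,-0.216],"yaw":0,"claw":1},{"offset":[0.705,0.44,-0.216],"yaw":0,"claw":1}]'

```text
time: 6.82
ee_pos: [0.4677, 0.0706, 0.1559]
tcp_rot: [-179.9, -0.0, 102.2]
wrist_force: [0.8, -0.8, -0.7]
opening: 0.0153
grasp_force: 39.2
```

Call:
servo_tool --rows '[{"offset":[0.4,0.25,-0.216],"yaw":0,"claw":1},{"offset":[0.705,0.44,-0.216],"yaw":0,"claw":1},{"offset":[0.705,0.44,-0.216],"yaw":0,"claw":1}]'

```text
time: 7.2
ee_pos: [0.4957, 0.1481, 0.1774]
tcp_rot: [-179.9, -0.0, 102.2]
wrist_force: [-0.5, -1.1, -0.5]
opening: 0.0156
grasp_force: 39.3
```

Call:
servo_tool --rows '[{"offset":[0.4,0.25,-0.216],"yaw":0,"claw":1},{"offset":[0.705,0.44,-0.216],"yaw":0,"claw":1},{"offset":[0.705,0.44,-0.216],"yaw":0,"claw":1},{"offset":[0.705,0.44,-0.216],"yaw":0,"claw":1},{"offset":[0.705,0.44,-0.216],"yaw":0,"claw":1}]'

```text
time: 7.82
ee_pos: [0.5235, 0.2236, 0.1997]
tcp_rot: [-180.0, 0.0, 102.0]
wrist_force: [0.7, -0.2, -0.4]
opening: 0.0155
grasp_force: 39.4
```

Call:
servo_tool --rows '[{"offset":[0,0,0.3],"yaw":0,"claw":1},{"offset":[0,0,0.5],"yaw":0,"claw":1},{"offset":[0,0,0.55],"yaw":0,"claw":1},{"offset":[0,0,0.55],"yaw":0,"claw":1}]'

```text
time: 8.32
ee_pos: [0.5238, 0.2242, 0.1452]
tcp_rot: [180.0, 0.0, 102.0]
wrist_force: [0.9, -0.4, -0.2]
opening: 0.0155
grasp_force: 39.4
```

Run:
```python
from plan import *
o=get_obs(); print(o['ee_pos'],o['tcp_rot'],o['opening'],o['wrist_force'])
show([scoop(-.005,.042,.1395)])
T=wristT(); p,d=snap('wrist','w3'); cv2.imwrite('pics/w3b.png',p[:,:,::-1])
```

```text
[0.52378237 0.22420853 0.14516658] [1.79986919e+02 2.00023480e-03 1.02048226e+02] 0.015535801973299157 [ 0.8636153  -0.36994642 -0.23944384]
[0.5243 0.2246 0.1395] [0.003 0.006 0.057]
```

View pics/w3b.png

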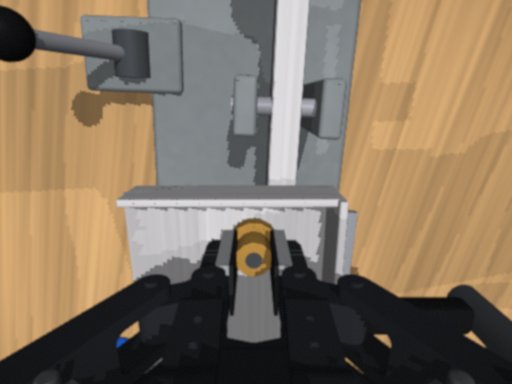

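The collet hangs over the scoop floor near the far (+y) wall, clear of the back wall.

Call:
servo_tool --rows '[{"offset":[0,0,0.03],"yaw":0,"claw":1},{"offset":[0,0,0.055],"yaw":0,"claw":1},{"offset":[0,0,0.062],"yaw":0,"claw":1},{"offset":[0,0,0.064],"yaw":0,"claw":1},{"offset":[0,0,0.064],"yaw":0,"claw":0.7},{"offset":[0,0,0.064],"yaw":0,"claw":0.57},{"offset":[0,0,0.064],"yaw":0,"claw":0.57}]'

```text
time: 9.25
ee_pos: [0.5238, 0.2247, 0.1384]
tcp_rot: [180.0, -0.0, 102.1]
wrist_force: [0.2, 0.1, 0.1]
opening: 0.037
grasp_force: 0.0
```

Call:
servo_tool --rows '[{"offset":[0,0,-0.1],"yaw":0,"claw":0.57},{"offset":[0,0,-0.3],"yaw":0,"claw":0.57},{"offset":[0,0,-0.6],"yaw":0,"claw":0.5},{"offset":[0,0,-0.6],"yaw":0,"claw":0.5}]'

```text
time: 9.75
ee_pos: [0.5247, 0.2251, 0.2014]
tcp_rot: [179.7, -0.1, 102.1]
wrist_force: [0.7, 0.9, 0.0]
opening: 0.0428
grasp_force: 0.0
```

Call:
servo_tool --rows '[{"offset":[-0.4,0,0],"yaw":0,"claw":0.45},{"offset":[-0.9,0,0],"yaw":0,"claw":0.45},{"offset":[-0.9,0,0],"yaw":0,"claw":0.45}]'

```text
time: 10.12
ee_pos: [0.5429, 0.1341, 0.1979]
tcp_rot: [-180.0, 0.0, 101.9]
wrist_force: [-0.3, -0.1, -0.2]
opening: 0.0471
grasp_force: 0.0
```

Call:
servo_tool --rows '[{"offset":[-0.4,0,0],"yaw":0,"claw":0.45},{"offset":[-0.9,0,0],"yaw":0,"claw":0.45},{"offset":[-0.9,0,0],"yaw":0,"claw":0.45},{"offset":[-0.9,0,0],"yaw":0,"claw":0.45}]'

```text
time: 10.62
ee_pos: [0.5613, 0.0492, 0.198]
tcp_rot: [-180.0, -0.0, 102.1]
wrist_force: [-0.9, 1.2, 0.9]
opening: 0.0469
grasp_force: 0.0
```

```bash
cat >> plan.py <<'E'
def find(f):
    T=wristT(); p,d=snap('wrist',f); P=cloud('wrist',d,T); h=cv2.cvtColor(p,cv2.COLOR_RGB2HSV)
    br=(h[...,0]>8)&(h[...,0]<32)&(h[...,1]>80)&(P[...,0]>.38)&(P[...,0]<.62)&(P[...,1]>-.18)&(P[...,1]<.06)&(P[...,2]>.019)&(P[...,2]<.03)
    b,l=blobs(br,P,15,4000)
    for q in b: print(q[1],q[2],P[l==q[0]].mean(0).round(4))
E
python3 - <<'E'
from plan import *
o=get_obs(); print(o['ee_pos'],o['tcp_rot'],o['opening'],o['wrist_force'])
find('w4'); b=C['B']
show([np.r_[b,.12],np.r_[b,.035]])
E
```

```text
[0.56128152 0.04918085 0.19796644] [-1.79969581e+02 -2.72330927e-02  1.02071722e+02] 0.04685476335128666 [-0.94356705  1.1596156   0.92975081]
201 [259.3 251.2] [ 0.5839 -0.0296  0.0249]
70 [223.6 334.2] [ 0.567  -0.1403  0.0227]
[ 0.5836 -0.03    0.12  ] [-0.825  0.053  0.78 ]
[ 0.5836 -0.03    0.035 ] [0.   0.   0.85]
```

Call:
servo_tool --rows '[{"offset":[-0.4,0.03,0.4],"yaw":0,"claw":0.45},{"offset":[-0.822,0.053,0.78],"yaw":0,"claw":0.45},{"offset":[-0.822,0.053,0.78],"yaw":0,"claw":0.45},{"offset":[-0.822,0.053,0.78],"yaw":0,"claw":0.45}]'

```text
time: 11.18
ee_pos: [0.5839, -0.0295, 0.1208]
tcp_rot: [180.0, -0.0, 102.1]
wrist_force: [0.1, -0.2, 0.9]
opening: 0.0467
grasp_force: 0.0
```

Call:
servo_tool --rows '[{"offset":[0,0,0.3],"yaw":0,"claw":0.45},{"offset":[0,0,0.6],"yaw":0,"claw":0.45},{"offset":[0,0,0.8],"yaw":0,"claw":0.45},{"offset":[0,0,0.85],"yaw":0,"claw":0.45},{"offset":[0,0,0.85],"yaw":0,"claw":0.45},{"offset":[0,0,0.85],"yaw":0,"claw":1},{"offset":[0,0,0.85],"yaw":0,"claw":1},{"offset":[0,0,0.85],"yaw":0,"claw":1},{"offset":[0,0,0.85],"yaw":0,"claw":1}]' --squeeze 40

```text
time: 12.3
ee_pos: [0.5845, -0.0305, 0.0366]
tcp_rot: [179.9, 0.0, 102.1]
wrist_force: [-0.6, 1.7, 7.0]
opening: 0.0157
grasp_force: 38.9
```

Call:
servo_tool --rows '[{"offset":[0,0,-0.1],"yaw":0,"claw":1},{"offset":[0,0,-0.4],"yaw":0,"claw":1},{"offset":[0,0,-0.8],"yaw":0,"claw":1},{"offset":[0,0,-1],"yaw":0,"claw":1},{"offset":[0,0,-1],"yaw":0,"claw":1}]'

```text
time: 12.92
ee_pos: [0.5847, -0.0308, 0.1373]
tcp_rot: [179.8, 0.1, 102.1]
wrist_force: [0.9, 0.6, -0.2]
opening: 0.0153
grasp_force: 39.1
```

Call:
servo_tool --rows '[{"offset":[0.2,0,-0.3],"yaw":0,"claw":1},{"offset":[0.4,0,-0.65],"yaw":0,"claw":1},{"offset":[0.778,-0.017,-0.65],"yaw":0,"claw":1},{"offset":[0.778,-0.017,-0.65],"yaw":0,"claw":1}]'

```text
time: 13.42
ee_pos: [0.5653, 0.0468, 0.1994]
tcp_rot: [-179.9, -0.0, 102.2]
wrist_force: [-0.3, 0.1, -0.7]
opening: 0.0158
grasp_force: 39.2
```

Run:
```python
from plan import *
o=get_obs(); print(o['ee_pos'],o['tcp_rot'],o['opening'],o['wrist_force'])
show([scoop(-.005,.014,.2),scoop(-.005,.014,.1385)])
p,d=snap('top','top1'); P=cloud('top',d); h=cv2.cvtColor(p,cv2.COLOR_RGB2HSV)
m=(h[...,0]>8)&(h[...,0]<30)&(h[...,1]>80)&(P[...,0]>.4)&(P[...,0]<.61)&(P[...,1]>-.175)&(P[...,1]<.03)&(P[...,2]<.05)
for q in blobs(m,P,8,2000)[0]: print(q[1:],rays('top',q[2],.014)[0].round(4))
```

```text
[0.56526597 0.04676628 0.19943583] [-1.79936932e+02 -2.32215334e-02  1.02217194e+02] 0.01582304409527368 [-0.30235232  0.1328464  -0.74938835]
[0.5302 0.1972 0.2   ] [ 1.545 -0.03  -0.006]
[0.5302 0.1972 0.1385] [0.    0.    0.615]
(np.int32(43), array([304. , 193.6]), array([ 0.5655, -0.1451,  0.0242])) [ 0.5669 -0.1458  0.014 ]
(np.int32(187), array([282.3, 212.3]), array([ 0.5079, -0.0793,  0.008 ])) [ 0.5072 -0.0796  0.014 ]
(np.int32(44), array([300.2, 236.7]), array([ 0.433 , -0.1349,  0.0224])) [ 0.4335 -0.1362  0.014 ]
```

Collet D has been knocked to about (0.567, -0.145). I place B, then refine.

Call:
servo_tool --rows '[{"offset":[0.4,0,0],"yaw":0,"claw":1},{"offset":[0.772,-0.015,0],"yaw":0,"claw":1},{"offset":[0.772,-0.015,0],"yaw":0,"claw":1}]'

```text
time: 13.85
ee_pos: [0.5477, 0.1212, 0.1991]
tcp_rot: [-179.9, -0.0, 102.2]
wrist_force: [-0.1, -0.6, -1.1]
opening: 0.0157
grasp_force: 39.2
```

Call:
servo_tool --rows '[{"offset":[0.4,0,0],"yaw":0,"claw":1},{"offset":[0.772,-0.015,0],"yaw":0,"claw":1},{"offset":[0.772,-0.015,0],"yaw":0,"claw":1},{"offset":[0.772,-0.015,0],"yaw":0,"claw":1}]'

```text
time: 14.35
ee_pos: [0.5309, 0.1944, 0.1996]
tcp_rot: [-179.9, 0.0, 102.1]
wrist_force: [-0.1, -0.1, -0.3]
opening: 0.0156
grasp_force: 39.2
```

Call:
servo_tool --rows '[{"offset":[0,0,0.3],"yaw":0,"claw":1},{"offset":[0,0,0.5],"yaw":0,"claw":1},{"offset":[0,0,0.55],"yaw":0,"claw":1},{"offset":[0,0,0.58],"yaw":0,"claw":1},{"offset":[0,0,0.605],"yaw":0,"claw":1},{"offset":[0,0,0.605],"yaw":0,"claw":1},{"offset":[0,0,0.605],"yaw":0,"claw":1},{"offset":[0,0,0.605],"yaw":0,"claw":0.7},{"offset":[0,0,0.605],"yaw":0,"claw":0.57},{"offset":[0,0,0.605],"yaw":0,"claw":0.57}]'

```text
time: 15.6
ee_pos: [0.5307, 0.1955, 0.1399]
tcp_rot: [180.0, -0.0, 102.1]
wrist_force: [0.5, -0.2, 1.2]
opening: 0.0368
grasp_force: 0.0
```

Call:
servo_tool --rows '[{"offset":[0,0,-0.1],"yaw":0,"claw":0.57},{"offset":[0,0,-0.3],"yaw":0,"claw":0.57},{"offset":[0,0,-0.6],"yaw":0,"claw":0.5},{"offset":[-0.2,-0.1,-0.6],"yaw":0,"claw":0.5},{"offset":[-0.77,-0.5,-0.6],"yaw":0,"claw":0.45},{"offset":[-0.77,-0.5,-0.6],"yaw":0,"claw":0.45}]'

```text
time: 16.35
ee_pos: [0.4964, 0.1068, 0.1998]
tcp_rot: [-180.0, 0.0, 101.9]
wrist_force: [0.2, 0.9, 0.1]
opening: 0.0475
grasp_force: 0.0
```

Call:
servo_tool --rows '[{"offset":[-0.4,-0.3,0],"yaw":0,"claw":0.45},{"offset":[-0.9,-0.6,0],"yaw":0,"claw":0.45},{"offset":[-0.9,-0.6,0],"yaw":0,"claw":0.45},{"offset":[-0.9,-0.6,0],"yaw":0,"claw":0.45}]'

```text
time: 16.85
ee_pos: [0.4582, 0.0091, 0.1997]
tcp_rot: [180.0, -0.0, 102.0]
wrist_force: [-0.3, 0.6, -0.4]
opening: 0.0471
grasp_force: 0.0
```

Call:
servo_tool --rows '[{"offset":[-0.4,-0.1,0],"yaw":0,"claw":0.45},{"offset":[-0.7,-0.2,0],"yaw":0,"claw":0.45},{"offset":[-0.7,-0.2,0],"yaw":0,"claw":0.45},{"offset":[-0.7,-0.2,0],"yaw":0,"claw":0.45}]'

```text
time: 17.35
ee_pos: [0.4535, -0.0626, 0.1996]
tcp_rot: [-180.0, -0.0, 102.1]
wrist_force: [0.7, -0.3, -0.5]
opening: 0.0472
grasp_force: 0.0
```

Run:
```python
from plan import *
o=get_obs(); print(o['ee_pos'],o['tcp_rot'],o['opening'],o['wrist_force'])
find('w5'); b=C['C']
show([np.r_[b,.12],np.r_[b,.035],np.r_[b,.135],scoop(-.005,-.014,.2)])
```

```text
[ 0.45350593 -0.06256976  0.19956136] [-1.79987826e+02 -2.51426208e-02  1.02133444e+02] 0.047242254165732175 [ 0.66977733 -0.33375625 -0.53139255]
214 [220.2 237.7] [ 0.4342 -0.1358  0.0248]
[ 0.4344 -0.1356  0.12  ] [-0.676 -0.339  0.796]
[ 0.4344 -0.1356  0.035 ] [0.   0.   0.85]
[ 0.4344 -0.1356  0.135 ] [ 0.  0. -1.]
[0.536  0.1699 0.2   ] [ 2.777  1.629 -0.65 ]
```

Call:
servo_tool --rows '[{"offset":[-0.4,-0.2,0.4],"yaw":0,"claw":0.45},{"offset":[-0.676,-0.339,0.79],"yaw":0,"claw":0.45},{"offset":[-0.676,-0.339,0.79],"yaw":0,"claw":0.45},{"offset":[-0.676,-0.339,0.79],"yaw":0,"claw":0.45}]'

```text
time: 17.9
ee_pos: [0.4348, -0.1359, 0.1216]
tcp_rot: [180.0, 0.0, 102.1]
wrist_force: [-0.2, 0.0, 0.2]
opening: 0.0471
grasp_force: 0.0
```

Call:
servo_tool --rows '[{"offset":[0,0,0.3],"yaw":0,"claw":0.45},{"offset":[0,0,0.6],"yaw":0,"claw":0.45},{"offset":[0,0,0.8],"yaw":0,"claw":0.45},{"offset":[0,0,0.85],"yaw":0,"claw":0.45},{"offset":[0,0,0.85],"yaw":0,"claw":0.45},{"offset":[0,0,0.85],"yaw":0,"claw":1},{"offset":[0,0,0.85],"yaw":0,"claw":1},{"offset":[0,0,0.85],"yaw":0,"claw":1},{"offset":[0,0,0.85],"yaw":0,"claw":1}]' --squeeze 40

```text
time: 19.02
ee_pos: [0.4348, -0.1368, 0.0369]
tcp_rot: [179.9, 0.0, 102.1]
wrist_force: [0.4, 1.4, 6.7]
opening: 0.0158
grasp_force: 38.9
```

Call:
servo_tool --rows '[{"offset":[0,0,-0.1],"yaw":0,"claw":1},{"offset":[0,0,-0.4],"yaw":0,"claw":1},{"offset":[0,0,-0.8],"yaw":0,"claw":1},{"offset":[0,0,-1],"yaw":0,"claw":1},{"offset":[0,0,-1],"yaw":0,"claw":1}]'

```text
time: 19.65
ee_pos: [0.4349, -0.137, 0.1376]
tcp_rot: [179.8, 0.1, 102.1]
wrist_force: [-0.2, 0.2, -1.0]
opening: 0.0155
grasp_force: 39.1
```

Call:
servo_tool --rows '[{"offset":[0.2,0.1,-0.3],"yaw":0,"claw":1},{"offset":[0.5,0.3,-0.63],"yaw":0,"claw":1},{"offset":[0.926,0.543,-0.63],"yaw":0,"claw":1},{"offset":[0.926,0.543,-0.63],"yaw":0,"claw":1}]'

```text
time: 20.15
ee_pos: [0.4682, -0.0325, 0.1978]
tcp_rot: [-179.9, -0.0, 102.3]
wrist_force: [-0.2, -0.6, -1.8]
opening: 0.0154
grasp_force: 39.2
```

Call:
servo_tool --rows '[{"offset":[0.5,0.3,0],"yaw":0,"claw":1},{"offset":[0.926,0.543,0],"yaw":0,"claw":1},{"offset":[0.926,0.543,0],"yaw":0,"claw":1}]'

```text
time: 20.52
ee_pos: [0.5016, 0.0689, 0.1972]
tcp_rot: [-179.9, -0.0, 102.3]
wrist_force: [-0.3, -1.3, -1.4]
opening: 0.0157
grasp_force: 39.3
```

Call:
servo_tool --rows '[{"offset":[0.5,0.3,0],"yaw":0,"claw":1},{"offset":[0.926,0.543,0],"yaw":0,"claw":1},{"offset":[0.926,0.543,0],"yaw":0,"claw":1},{"offset":[0.926,0.543,0],"yaw":0,"claw":1}]'

```text
time: 21.02
ee_pos: [0.5349, 0.1679, 0.198]
tcp_rot: [-179.9, 0.0, 102.1]
wrist_force: [1.1, -0.9, -0.2]
opening: 0.0156
grasp_force: 39.4
```

Run:
```python
from plan import *
o=get_obs(); print(o['ee_pos'],o['tcp_rot'],o['opening'],o['wrist_force'])
T=wristT(); p,d=snap('wrist','w6'); cv2.imwrite('pics/w6b.png',p[:,:,::-1]); np.save('pics/w6T.npy',T)
show([scoop(-.005,-.014,.1385)])
```

```text
[0.53493525 0.16786863 0.19802291] [-1.79906236e+02  3.18544950e-02  1.02057285e+02] 0.015597845997792932 [ 1.1032584  -0.85102552 -0.19366753]
[0.536  0.1699 0.1385] [0.02  0.015 0.598]
```

View pics/w6b.png

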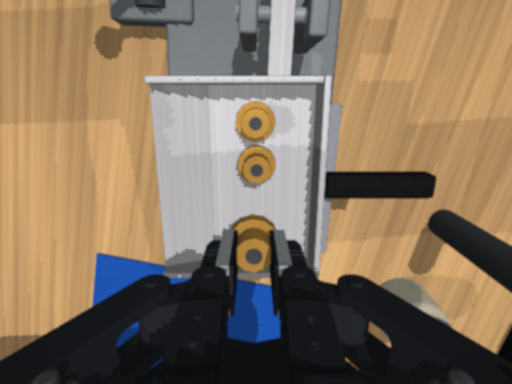

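Collets A and B stand upright in the scoop at (256,122) and (257,168), and C is above its slot.

Call:
servo_tool --rows '[{"offset":[0.02,0.015,0.3],"yaw":0,"claw":1},{"offset":[0.02,0.015,0.5],"yaw":0,"claw":1},{"offset":[0.02,0.015,0.54],"yaw":0,"claw":1},{"offset":[0.02,0.015,0.57],"yaw":0,"claw":1},{"offset":[0.02,0.015,0.59],"yaw":0,"claw":1},{"offset":[0.02,0.015,0.59],"yaw":0,"claw":1},{"offset":[0.02,0.015,0.59],"yaw":0,"claw":1},{"offset":[0.02,0.015,0.59],"yaw":0,"claw":0.7},{"offset":[0.02,0.015,0.59],"yaw":0,"claw":0.57},{"offset":[0.02,0.015,0.59],"yaw":0,"claw":0.57}]'

```text
time: 22.32
ee_pos: [0.5363, 0.1714, 0.1398]
tcp_rot: [-180.0, -0.0, 102.1]
wrist_force: [-0.1, 0.2, -0.2]
opening: 0.0365
grasp_force: 0.0
```

Call:
servo_tool --rows '[{"offset":[0,0,-0.1],"yaw":0,"claw":0.57},{"offset":[0,0,-0.3],"yaw":0,"claw":0.57},{"offset":[0,0,-0.6],"yaw":0,"claw":0.5},{"offset":[-0.2,0,-0.6],"yaw":0,"claw":0.5},{"offset":[-0.81,0,-0.6],"yaw":0,"claw":0.45},{"offset":[-0.81,0,-0.6],"yaw":0,"claw":0.45}]'

```text
time: 23.08
ee_pos: [0.5537, 0.0884, 0.1994]
tcp_rot: [-180.0, 0.0, 101.8]
wrist_force: [-1.1, 0.6, -0.0]
opening: 0.047
grasp_force: 0.0
```

Call:
servo_tool --rows '[{"offset":[-0.4,0,0],"yaw":0,"claw":0.45},{"offset":[-0.81,0,0],"yaw":0,"claw":0.45},{"offset":[-0.81,0,0],"yaw":0,"claw":0.45}]'

```text
time: 23.45
ee_pos: [0.5703, 0.0107, 0.1992]
tcp_rot: [-180.0, 0.0, 101.9]
wrist_force: [-0.5, 0.4, -0.2]
opening: 0.047
grasp_force: 0.0
```

Call:
servo_tool --rows '[{"offset":[-0.4,0,0],"yaw":0,"claw":0.45},{"offset":[-0.81,0,0],"yaw":0,"claw":0.45},{"offset":[-0.81,0,0],"yaw":0,"claw":0.45},{"offset":[-0.81,0,0],"yaw":0,"claw":0.45}]'

```text
time: 23.95
ee_pos: [0.587, -0.0656, 0.1995]
tcp_rot: [-180.0, -0.0, 102.1]
wrist_force: [-0.3, 0.2, -0.1]
opening: 0.0467
grasp_force: 0.0
```

Run:
```python
from plan import *
o=get_obs(); print(o['ee_pos'],o['tcp_rot'],o['opening'],o['wrist_force'])
find('w7'); b=(.567,-.1452)
show([np.r_[b,.12],np.r_[b,.0355],np.r_[b,.135],scoop(-.005,-.042,.2)])
```

```text
[ 0.586993   -0.06557804  0.19953139] [-1.79974669e+02 -3.41782575e-02  1.02087840e+02] 0.046732919584376566 [-0.32490566  0.17415708 -0.10721289]
214 [219.2 243.8] [ 0.5678 -0.1457  0.0248]
[ 0.567  -0.1452  0.12  ] [-0.74  -0.362  0.797]
[ 0.567  -0.1452  0.0355] [0.    0.    0.845]
[ 0.567  -0.1452  0.135 ] [ 0.     0.    -0.995]
[0.5419 0.1425 0.2   ] [ 2.866  0.353 -0.65 ]
```

Call:
servo_tool --rows '[{"offset":[-0.4,-0.2,0.4],"yaw":0,"claw":0.58},{"offset":[-0.744,-0.356,0.79],"yaw":0,"claw":0.58},{"offset":[-0.744,-0.356,0.79],"yaw":0,"claw":0.58},{"offset":[-0.744,-0.356,0.79],"yaw":0,"claw":0.58}]'

```text
time: 24.5
ee_pos: [0.5683, -0.1455, 0.1216]
tcp_rot: [180.0, -0.0, 102.1]
wrist_force: [-0.4, 0.6, 0.2]
opening: 0.0356
grasp_force: 0.0
```

Call:
servo_tool --rows '[{"offset":[0,0,0.3],"yaw":0,"claw":0.58},{"offset":[0,0,0.6],"yaw":0,"claw":0.58},{"offset":[0,0,0.8],"yaw":0,"claw":0.58},{"offset":[0,0,0.85],"yaw":0,"claw":0.58},{"offset":[0,0,0.85],"yaw":0,"claw":0.58},{"offset":[0,0,0.85],"yaw":0,"claw":1},{"offset":[0,0,0.85],"yaw":0,"claw":1},{"offset":[0,0,0.85],"yaw":0,"claw":1},{"offset":[0,0,0.85],"yaw":0,"claw":1}]' --squeeze 40

```text
time: 25.62
ee_pos: [0.5689, -0.1464, 0.0374]
tcp_rot: [179.9, 0.0, 102.1]
wrist_force: [-0.6, 2.8, 6.4]
opening: 0.0153
grasp_force: 39.0
```

Call:
servo_tool --rows '[{"offset":[0,0,-0.1],"yaw":0,"claw":1},{"offset":[0,0,-0.4],"yaw":0,"claw":1},{"offset":[0,0,-0.8],"yaw":0,"claw":1},{"offset":[0,0,-1],"yaw":0,"claw":1},{"offset":[0,0,-1],"yaw":0,"claw":1}]'

```text
time: 26.25
ee_pos: [0.5688, -0.1469, 0.1379]
tcp_rot: [179.8, 0.1, 102.1]
wrist_force: [0.2, -0.4, -0.6]
opening: 0.0155
grasp_force: 39.1
```

Call:
servo_tool --rows '[{"offset":[0.2,0.03,-0.3],"yaw":0,"claw":1},{"offset":[0.5,0.06,-0.63],"yaw":0,"claw":1},{"offset":[0.955,0.116,-0.63],"yaw":0,"claw":1},{"offset":[0.955,0.116,-0.63],"yaw":0,"claw":1}]'

```text
time: 26.75
ee_pos: [0.5589, -0.0484, 0.1981]
tcp_rot: [-180.0, -0.0, 102.2]
wrist_force: [0.2, 0.2, -1.2]
opening: 0.0158
grasp_force: 39.1
```

Call:
servo_tool --rows '[{"offset":[0.5,0.06,0],"yaw":0,"claw":1},{"offset":[0.955,0.116,0],"yaw":0,"claw":1},{"offset":[0.955,0.116,0],"yaw":0,"claw":1}]'

```text
time: 27.12
ee_pos: [0.5501, 0.047, 0.1975]
tcp_rot: [-179.9, -0.0, 102.2]
wrist_force: [0.8, -0.0, -1.4]
opening: 0.0154
grasp_force: 39.1
```

Call:
servo_tool --rows '[{"offset":[0.5,0.06,0],"yaw":0,"claw":1},{"offset":[0.955,0.116,0],"yaw":0,"claw":1},{"offset":[0.955,0.116,0],"yaw":0,"claw":1},{"offset":[0.955,0.116,0],"yaw":0,"claw":1}]'

```text
time: 27.62
ee_pos: [0.542, 0.14, 0.198]
tcp_rot: [-179.9, 0.0, 102.1]
wrist_force: [-0.1, -0.3, -1.5]
opening: 0.0155
grasp_force: 39.2
```

Run:
```python
from plan import *
o=get_obs(); print(o['ee_pos'],o['tcp_rot'],o['opening'],o['wrist_force'])
show([scoop(-.005,-.042,.139)])
```

```text
[0.54204674 0.13997228 0.19800077] [-1.79927840e+02  3.09019215e-02  1.02063395e+02] 0.015487498422550941 [-0.0861003  -0.25970008 -1.48200577]
[0.5419 0.1425 0.139 ] [0.025 0.004 0.59 ]
```

Call:
servo_tool --rows '[{"offset":[0.025,0.004,0.3],"yaw":0,"claw":1},{"offset":[0.025,0.004,0.5],"yaw":0,"claw":1},{"offset":[0.025,0.004,0.54],"yaw":0,"claw":1},{"offset":[0.025,0.004,0.57],"yaw":0,"claw":1},{"offset":[0.025,0.004,0.588],"yaw":0,"claw":1},{"offset":[0.025,0.004,0.588],"yaw":0,"claw":1},{"offset":[0.025,0.004,0.588],"yaw":0,"claw":1},{"offset":[0.025,0.004,0.588],"yaw":0,"claw":0.7},{"offset":[0.025,0.004,0.588],"yaw":0,"claw":0.57},{"offset":[0.025,0.004,0.588],"yaw":0,"claw":0.57}]'

```text
time: 28.88
ee_pos: [0.5419, 0.1435, 0.1401]
tcp_rot: [180.0, 0.0, 102.1]
wrist_force: [-0.7, -0.5, -0.2]
opening: 0.0369
grasp_force: 0.0
```

Call:
servo_tool --rows '[{"offset":[0,0,-0.1],"yaw":0,"claw":0.57},{"offset":[0,0,-0.3],"yaw":0,"claw":0.57},{"offset":[0,0,-0.7],"yaw":0,"claw":0.5},{"offset":[0.4,-0.1,-1],"yaw":0,"claw":0.5},{"offset":[0.87,-0.29,-1],"yaw":0,"claw":0.45},{"offset":[0.87,-0.29,-1],"yaw":0,"claw":0.45}]'

```text
time: 29.62
ee_pos: [0.4941, 0.2246, 0.2414]
tcp_rot: [179.9, -0.0, 102.3]
wrist_force: [0.9, 0.2, 0.0]
opening: 0.0471
grasp_force: 0.0
```

Call:
servo_tool --rows '[{"offset":[0.4,-0.1,-0.1],"yaw":0,"claw":0.45},{"offset":[0.87,-0.29,-0.2],"yaw":0,"claw":0.45},{"offset":[0.87,-0.29,-0.2],"yaw":0,"claw":0.45},{"offset":[0.87,-0.29,-0.2],"yaw":0,"claw":0.45}]'

```text
time: 30.12
ee_pos: [0.4491, 0.3011, 0.2601]
tcp_rot: [180.0, 0.0, 102.1]
wrist_force: [0.2, -0.9, 0.0]
opening: 0.0471
grasp_force: 0.0
```

Run:
```python
from plan import *
o=get_obs(); print(o['ee_pos'],o['tcp_rot'])
T=wristT(); p,d=snap('wrist','w8'); np.save('pics/w8T.npy',T); P=cloud('wrist',d,T); h=cv2.cvtColor(p,cv2.COLOR_RGB2HSV)
cv2.imwrite('pics/w8b.png',p[:,:,::-1])
m=(h[...,2]<60)&(P[...,2]>.07)&(P[...,2]<.12)&(P[...,0]>.34)&(P[...,0]<.42)&(P[...,1]>.24)&(P[...,1]<.34)
b,l=blobs(m,P,30,5000)
for q in b:
    Q=P[l==q[0]]; A=np.c_[2*Q,np.ones(len(Q))]; s=np.linalg.lstsq(A,(Q**2).sum(1),rcond=None)[0]
    print(q[1:],'sphere',s[:3],np.sqrt(s[3]+s[:3]@s[:3]),'bbox',np.percentile(Q,[2,98],axis=0).round(4).tolist())
```

```text
[0.44906474 0.30108223 0.26009572] [1.79988489e+02 1.67039509e-02 1.02097126e+02]
(np.int32(542), array([180.8, 165. ]), array([0.3826, 0.2988, 0.1022])) sphere [0.38094744 0.2965423  0.09347397] 0.01225585981213843 bbox [[0.3715, 0.2876, 0.0954], [0.3925, 0.3079, 0.1057]]
```

View pics/w8b.png

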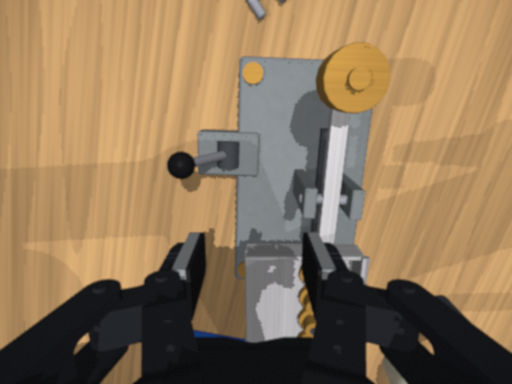

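Knob at pixel (181,165), i.e. world (0.381, 0.297, 0.093), leaning toward the robot, so the beam is arrested.

Call:
servo_tool --rows '[{"offset":[0.05,-0.35,0.1],"yaw":0,"claw":0.45},{"offset":[0.1,-0.675,0.4],"yaw":0,"claw":0.45},{"offset":[0.1,-0.675,0.8],"yaw":0,"claw":0.45},{"offset":[0.1,-0.675,0.8],"yaw":0,"claw":0.45}]'

```text
time: 30.68
ee_pos: [0.38, 0.2954, 0.1777]
tcp_rot: [-179.8, 0.1, 102.0]
wrist_force: [-0.2, -0.1, -0.2]
opening: 0.047
grasp_force: 0.0
```

Call:
servo_tool --rows '[{"offset":[0,0,0.3],"yaw":0,"claw":0.45},{"offset":[0,0,0.6],"yaw":0,"claw":0.45},{"offset":[0,0,0.82],"yaw":0,"claw":0.45},{"offset":[0,0,0.82],"yaw":0,"claw":0.45},{"offset":[0,0,0.82],"yaw":0,"claw":0.63},{"offset":[0,0,0.82],"yaw":0,"claw":0.65},{"offset":[0,0,0.82],"yaw":0,"claw":0.65}]' --squeeze 20

```text
time: 31.55
ee_pos: [0.381, 0.2973, 0.0989]
tcp_rot: [179.9, -0.0, 102.1]
wrist_force: [0.6, -1.0, -0.2]
opening: 0.0299
grasp_force: 0.0
```

Run:
```python
from plan import *
o=get_obs(); print(o['ee_pos'],o['tcp_rot'],o['opening'],o['wrist_force'])
p,d=snap('wrist','w9'); cv2.imwrite('pics/w9b.png',p[:,:,::-1])
```

```text
[0.38102513 0.29734008 0.0988613 ] [ 1.79938138e+02 -3.06453877e-02  1.02075586e+02] 0.029875455027869664 [ 0.57216027 -1.00417479 -0.22589094]
```

View pics/w9b.png

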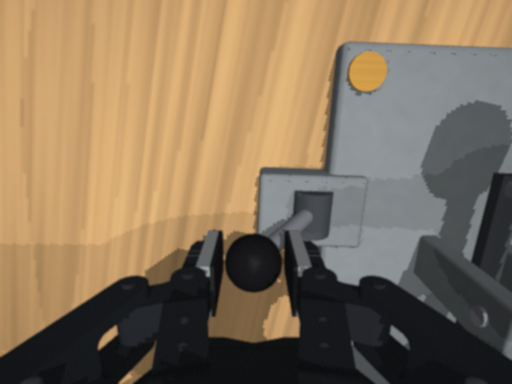

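Knob is centred between the fingers at (253,262). Pushing the lever over.

Call:
servo_tool --rows '[{"offset":[0,0.1,-0.02],"yaw":0,"claw":0.65},{"offset":[0,0.2,-0.04],"yaw":0,"claw":0.65},{"offset":[0,0.3,-0.06],"yaw":0,"claw":0.65},{"offset":[0,0.4,-0.06],"yaw":0,"claw":0.65},{"offset":[0,0.5,-0.05],"yaw":0,"claw":0.65},{"offset":[0,0.6,-0.03],"yaw":0,"claw":0.65},{"offset":[0,0.68,-0.01],"yaw":0,"claw":0.65},{"offset":[0,0.74,0],"yaw":0,"claw":0.65},{"offset":[0,0.77,0],"yaw":0,"claw":0.65},{"offset":[0,0.79,0],"yaw":0,"claw":0.65},{"offset":[0,0.8,0],"yaw":0,"claw":0.65},{"offset":[0,0.8,0],"yaw":0,"claw":0.65}]'

```text
time: 33.1
ee_pos: [0.4577, 0.3136, 0.0977]
tcp_rot: [-179.9, 0.0, 102.1]
wrist_force: [-6.6, -1.3, 0.4]
opening: 0.0298
grasp_force: 2.9
```

Call:
servo_tool --rows '[{"offset":[0,0.01,0],"yaw":0,"claw":0.65},{"offset":[0,0.02,0],"yaw":0,"claw":0.65},{"offset":[0,0.02,0],"yaw":0,"claw":0.65}]'

```text
time: 33.48
ee_pos: [0.4583, 0.3137, 0.0974]
tcp_rot: [-179.7, 0.0, 102.1]
wrist_force: [-12.6, -2.8, 2.3]
opening: 0.0299
grasp_force: 6.6
```

Run:
```python
from plan import *
o=get_obs(); print(o['ee_pos'],o['tcp_rot'],o['opening'],o['wrist_force'],o['grasp_force'])
p,d=snap('wrist','w10'); q,d=snap('scene','s10'); cv2.imwrite('pics/w10b.png',np.hstack([p[100:,80:430],q[20:304,170:470]])[:,:,::-1])
```

```text
[0.45825875 0.31367849 0.09741657] [-1.79678227e+02  1.49592999e-02  1.02125559e+02] 0.029859920547347988 [-12.60286316  -2.83207578   2.28353789] 6.641619801521301
```

View pics/w10b.png

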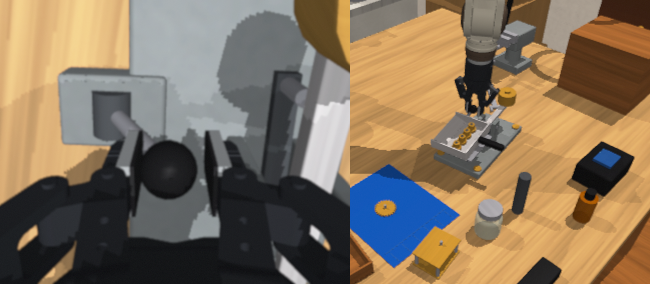

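Lever is against its stop with force rising to 12.6 N, and four collets are in the scoop. I ease off slightly and wait while the scoop sinks.

Call:
servo_tool --rows '[{"offset":[0,-0.02,0],"yaw":0,"claw":0.65},{"offset":[0,-0.02,0],"yaw":0,"claw":0.65},{"offset":[0,-0.02,0],"yaw":0,"claw":0.65},{"offset":[0,-0.02,0],"yaw":0,"claw":0.65},{"offset":[0,-0.02,0],"yaw":0,"claw":0.65},{"offset":[0,-0.02,0],"yaw":0,"claw":0.65},{"offset":[0,-0.02,0],"yaw":0,"claw":0.65},{"offset":[0,-0.02,0],"yaw":0,"claw":0.65},{"offset":[0,-0.02,0],"yaw":0,"claw":0.65},{"offset":[0,-0.02,0],"yaw":0,"claw":0.65},{"offset":[0,-0.02,0],"yaw":0,"claw":0.65},{"offset":[0,-0.02,0],"yaw":0,"claw":0.65}]'

```text
time: 35.08
ee_pos: [0.4577, 0.3136, 0.0977]
tcp_rot: [-179.9, 0.0, 102.1]
wrist_force: [-6.5, -1.4, -0.7]
opening: 0.03
grasp_force: 2.8
```

Call:
servo_tool --rows '[{"offset":[0,0,0],"yaw":0,"claw":0.65},{"offset":[0,0,0],"yaw":0,"claw":0.65},{"offset":[0,0,0],"yaw":0,"claw":0.65},{"offset":[0,0,0],"yaw":0,"claw":0.65},{"offset":[0,0,0],"yaw":0,"claw":0.65},{"offset":[0,0,0],"yaw":0,"claw":0.65},{"offset":[0,0,0],"yaw":0,"claw":0.65},{"offset":[0,0,0],"yaw":0,"claw":0.65},{"offset":[0,0,0],"yaw":0,"claw":0.65},{"offset":[0,0,0],"yaw":0,"claw":0.65},{"offset":[0,0,0],"yaw":0,"claw":0.65},{"offset":[0,0,0],"yaw":0,"claw":0.65}]'

```text
time: 36.58
ee_pos: [0.4577, 0.3136, 0.0977]
tcp_rot: [-179.9, 0.0, 102.1]
wrist_force: [-6.5, -0.8, -0.5]
opening: 0.0299
grasp_force: 2.8
```

Run:
```python
from plan import *
o=get_obs(); print(o['time'],o['wrist_force'])
def handlez(f):
    z=np.load(f'pics/{f}.npz'); P=cloud('scene',z['d']); h=cv2.cvtColor(z['p'],cv2.COLOR_RGB2HSV)
    m=(h[...,2]<45)&(P[...,2]>.08)&(P[...,2]<.16)&(P[...,1]>.1)&(P[...,1]<.26)&(P[...,0]>.57)&(P[...,0]<.66)
    return P[m].mean(0),m.sum()
snap('scene','s11'); print([handlez(f) for f in('scene0','s10','s11')])
```

```text
36.575 [-6.5228311  -0.76391321 -0.49542696]
[(array([0.61345379, 0.19744555, 0.12536567]), np.int64(171)), (array([0.61433301, 0.19422421, 0.11463816]), np.int64(166)), (array([0.61443296, 0.19396467, 0.11496488]), np.int64(164))]
```

Scoop's end dropped 11 mm and has stayed down for over 3 s. Pulling the lever back.

Call:
servo_tool --rows '[{"offset":[0,-0.08,0],"yaw":0,"claw":0.65},{"offset":[0,-0.16,-0.02],"yaw":0,"claw":0.65},{"offset":[0,-0.24,-0.04],"yaw":0,"claw":0.65},{"offset":[0,-0.32,-0.06],"yaw":0,"claw":0.65},{"offset":[0,-0.4,-0.06],"yaw":0,"claw":0.65},{"offset":[0,-0.48,-0.05],"yaw":0,"claw":0.65},{"offset":[0,-0.56,-0.04],"yaw":0,"claw":0.65},{"offset":[0,-0.64,-0.02],"yaw":0,"claw":0.65},{"offset":[0,-0.72,0],"yaw":0,"claw":0.65},{"offset":[0,-0.78,0],"yaw":0,"claw":0.65},{"offset":[0,-0.82,0],"yaw":0,"claw":0.65},{"offset":[0,-0.82,0],"yaw":0,"claw":0.65}]'

```text
time: 38.12
ee_pos: [0.379, 0.2968, 0.0984]
tcp_rot: [179.9, -0.0, 102.1]
wrist_force: [3.8, 1.7, 0.9]
opening: 0.0298
grasp_force: 1.8
```

Call:
servo_tool --rows '[{"offset":[0,-0.01,0],"yaw":0,"claw":0.65},{"offset":[0,-0.02,0],"yaw":0,"claw":0.65},{"offset":[0,-0.02,0],"yaw":0,"claw":0.65}]'

```text
time: 38.5
ee_pos: [0.3784, 0.2967, 0.0984]
tcp_rot: [179.8, -0.0, 102.0]
wrist_force: [12.0, 2.6, -2.9]
opening: 0.0295
grasp_force: 5.5
```

Call:
servo_tool --rows '[{"offset":[0,0.04,0],"yaw":0,"claw":0.65},{"offset":[0,0.04,0],"yaw":0,"claw":0.5},{"offset":[0,0.04,0],"yaw":0,"claw":0.45},{"offset":[0,0.04,-0.3],"yaw":0,"claw":0.45},{"offset":[0,0.04,-0.8],"yaw":0,"claw":0.45},{"offset":[0,0.04,-1],"yaw":0,"claw":0.45},{"offset":[0,0.04,-1],"yaw":0,"claw":0.45}]'

```text
time: 39.38
ee_pos: [0.381, 0.2975, 0.1993]
tcp_rot: [179.9, -0.1, 102.1]
wrist_force: [-0.1, 0.0, -0.2]
opening: 0.047
grasp_force: 0.0
```

Call:
servo_tool --rows '[{"offset":[-0.2,0.2,-0.5],"yaw":0.1,"claw":0.3},{"offset":[-0.5,0.6,-0.8],"yaw":0.2,"claw":0.3},{"offset":[-0.735,0.85,-0.8],"yaw":0.3,"claw":0.3},{"offset":[-0.735,0.85,-0.8],"yaw":0.5,"claw":0.3},{"offset":[-0.735,0.85,-0.8],"yaw":0.5,"claw":0.3},{"offset":[-0.735,0.85,-0.8],"yaw":0.5,"claw":0.3},{"offset":[-0.735,0.85,-0.8],"yaw":0.5,"claw":0.3},{"offset":[-0.735,0.85,-0.8],"yaw":0.5,"claw":0.3},{"offset":[-0.735,0.85,-0.8],"yaw":0.5,"claw":0.3},{"offset":[-0.735,0.85,-0.8],"yaw":0.5,"claw":0.3},{"offset":[-0.735,0.85,-0.8],"yaw":0.5,"claw":0.3}]'

```text
time: 40.75
ee_pos: [0.5017, 0.171, 0.2771]
tcp_rot: [-177.3, 0.2, 17.5]
wrist_force: [-0.5, -1.1, 0.2]
opening: 0.0597
grasp_force: 0.0
```

Call:
servo_tool --rows '[{"offset":[0.4,0.35,0],"yaw":0,"claw":0.3},{"offset":[0.9,0.74,0],"yaw":0,"claw":0.3},{"offset":[0.9,0.74,0],"yaw":0,"claw":0.3},{"offset":[0.9,0.74,0],"yaw":0,"claw":0.3}]'

```text
time: 41.25
ee_pos: [0.6097, 0.1282, 0.2734]
tcp_rot: [-177.3, 0.2, 17.6]
wrist_force: [-0.2, 0.1, -0.1]
opening: 0.0597
grasp_force: 0.0
```

Run:
```python
from plan import *
o=get_obs(); print(o['ee_pos'],o['tcp_rot'],o['q'])
T=wristT(); p,d=snap('wrist','w12'); np.save('pics/w12T.npy',T); P=cloud('wrist',d,T); h=cv2.cvtColor(p,cv2.COLOR_RGB2HSV)
cv2.imwrite('pics/w12b.png',p[:,:,::-1])
R=(P[...,0]>.42)&(P[...,0]<.7)&(P[...,1]>.1)&(P[...,1]<.35)
hd=R&(h[...,2]<60)&(P[...,2]>.12)&(P[...,2]<.145)&(P[...,0]>.575)
Q=P[hd]; v=cv2.fitLine(Q[:,:2].astype(np.float32),cv2.DIST_HUBER,0,.01,.01).ravel(); print('handle',len(Q),np.degrees(np.arctan(v[1]/v[0])),np.percentile(Q[:,2],95),cv2.minAreaRect(Q[:,:2].astype(np.float32)))
p,d=snap('top','top2'); P=cloud('top',d); h=cv2.cvtColor(p,cv2.COLOR_RGB2HSV)
m=(h[...,0]<20)&(h[...,1]>100)&(P[...,2]>.025)&(P[...,2]<.06)&(P[...,1]<-.16)&(P[...,1]>-.46)&(P[...,0]>.25)&(P[...,0]<.65)
print('tray',m.sum(),cv2.minAreaRect(P[m][:,:2].astype(np.float32)),cv2.boxPoints(cv2.minAreaRect(P[m][:,:2].astype(np.float32))))
```

```text
[0.6096578  0.12816671 0.27344848] [-177.25568211    0.21736767   17.55470225] [ 10.73315931  16.62563995  25.74859035  99.66497871   2.69905833
 173.17089449]
handle 1418 12.211614 0.12989370822144367 ((0.6090415716171265, 0.1988876610994339), (0.06824973225593567, 0.01535926852375269), 11.509342193603516)
tray 780 ((0.5042092204093933, -0.32110723853111267), (0.24173614382743835, 0.22013597190380096), 81.56653594970703) [[ 0.3776048  -0.42452568]
 [ 0.5953604  -0.456811  ]
 [ 0.6308136  -0.2176888 ]
 [ 0.41305804 -0.18540347]]
```

View pics/w12b.png

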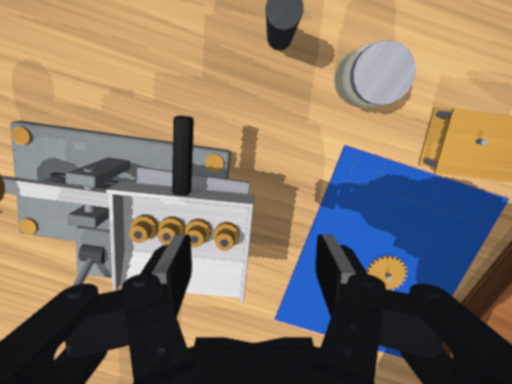

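Handle is at (183,155), and all four collets stand in the scoop. The tool is tilted 2.7° because joint 6 is near its limit at this yaw, so I turn to the equivalent half-turn yaw of -168°.

Call:
servo_tool --rows '[{"offset":[0,0,0],"yaw":-0.5,"claw":0.3},{"offset":[0,0,0],"yaw":-0.5,"claw":0.3},{"offset":[0,0,0],"yaw":-0.5,"claw":0.3},{"offset":[0,0,0],"yaw":-0.5,"claw":0.3},{"offset":[0,0,0],"yaw":-0.5,"claw":0.3},{"offset":[0,0,0],"yaw":-0.5,"claw":0.3},{"offset":[0,0,0],"yaw":-0.5,"claw":0.3},{"offset":[0,0,0],"yaw":-0.5,"claw":0.3},{"offset":[0,0,0],"yaw":-0.5,"claw":0.3},{"offset":[0,0,0],"yaw":-0.5,"claw":0.3}]'

```text
time: 42.6
ee_pos: [0.609, 0.1281, 0.2757]
tcp_rot: [-180.0, -2.7, 107.5]
wrist_force: [-0.4, -1.1, 0.6]
opening: 0.0599
grasp_force: 0.0
```

Call:
servo_tool --rows '[{"offset":[0,0,0],"yaw":-0.469,"claw":0.3},{"offset":[0,0,0],"yaw":-0.469,"claw":0.3},{"offset":[0,0,0],"yaw":-0.469,"claw":0.3},{"offset":[0,0,0],"yaw":-0.469,"claw":0.3},{"offset":[0,0,0],"yaw":-0.469,"claw":0.3},{"offset":[0,0,0],"yaw":-0.469,"claw":0.3},{"offset":[0,0,0],"yaw":-0.469,"claw":0.3},{"offset":[0,0,0],"yaw":-0.469,"claw":0.3},{"offset":[0,0,0],"yaw":-0.469,"claw":0.3},{"offset":[0,0,0],"yaw":-0.469,"claw":0.3}]'

```text
time: 43.85
ee_pos: [0.6097, 0.1276, 0.2747]
tcp_rot: [177.3, -0.4, -168.3]
wrist_force: [0.5, 0.5, 0.5]
opening: 0.06
grasp_force: 0.0
```

Run:
```python
from plan import *
o=get_obs(); print(o['ee_pos'],o['tcp_rot'],o['q'])
g=np.r_[np.array([.609,.1995])+.008*ex,.126]
show([np.r_[g[:2],.19],g],yaw=o['tcp_rot'][2])
```

```text
[0.60966574 0.12763356 0.27473584] [ 177.29974604   -0.36388263 -168.29819488] [10.68722255 16.51491487 25.75833807 99.65509606  2.69338714 -1.01568424]
[0.6168 0.2012 0.19  ] [-0.219  0.706  0.847]
[0.6168 0.2012 0.126 ] [-0.    0.    0.64]
```

The 2.7° tilt has stayed in the commanded pose. Pushing past the opposite joint-6 limit should cancel it.

Call:
servo_tool --rows '[{"offset":[0,0,0],"yaw":-0.5,"claw":0.3},{"offset":[0,0,0],"yaw":-0.5,"claw":0.3},{"offset":[0,0,0],"yaw":-0.5,"claw":0.3},{"offset":[0,0,0],"yaw":-0.5,"claw":0.3},{"offset":[0,0,0],"yaw":-0.5,"claw":0.3},{"offset":[0,0,0],"yaw":-0.5,"claw":0.3},{"offset":[0,0,0],"yaw":-0.5,"claw":0.3},{"offset":[0,0,0],"yaw":-0.5,"claw":0.3},{"offset":[0,0,0],"yaw":-0.5,"claw":0.3},{"offset":[0,0,0],"yaw":-0.5,"claw":0.3}]'

```text
time: 45.1
ee_pos: [0.6099, 0.1275, 0.2744]
tcp_rot: [179.6, 2.7, -78.3]
wrist_force: [-1.0, 0.4, 0.0]
opening: 0.0597
grasp_force: 0.0
```

Call:
servo_tool --rows '[{"offset":[0,0,0],"yaw":-0.53,"claw":0.3},{"offset":[0,0,0],"yaw":-0.53,"claw":0.3},{"offset":[0,0,0],"yaw":-0.53,"claw":0.3},{"offset":[0,0,0],"yaw":-0.53,"claw":0.3},{"offset":[0,0,0],"yaw":-0.53,"claw":0.3},{"offset":[0,0,0],"yaw":-0.53,"claw":0.3},{"offset":[0,0,0],"yaw":-0.53,"claw":0.3},{"offset":[0,0,0],"yaw":-0.53,"claw":0.3},{"offset":[0,0,0],"yaw":-0.53,"claw":0.3},{"offset":[0,0,0],"yaw":-0.53,"claw":0.3},{"offset":[0,0,0],"yaw":-0.53,"claw":0.3}]'

```text
time: 46.48
ee_pos: [0.602, 0.1586, 0.2744]
tcp_rot: [-178.6, 0.2, 14.0]
wrist_force: [-0.1, 0.3, -0.3]
opening: 0.0597
grasp_force: 0.0
```

Run:
```python
from plan import *
o=get_obs(); print(o['ee_pos'],o['tcp_rot'],o['q'])
```

```text
[0.60199588 0.15860539 0.27435227] [-1.78645742e+02  1.70550294e-01  1.39926194e+01] [  14.18774395   16.20446732   25.35749268   99.31896182    1.35483051
 -179.80482171]
```

Call:
servo_tool --rows '[{"offset":[0,0,0],"yaw":-0.03,"claw":0.3},{"offset":[0,0,0],"yaw":-0.03,"claw":0.3},{"offset":[0,0,0],"yaw":-0.03,"claw":0.3}]'

```text
time: 46.85
ee_pos: [0.5947, 0.1827, 0.2743]
tcp_rot: [-179.7, 0.1, 16.9]
wrist_force: [-0.1, -0.5, 0.5]
opening: 0.0595
grasp_force: 0.0
```

Run:
```python
from plan import *
o=get_obs(); print(o['ee_pos'],o['tcp_rot'],o['q'])
```

```text
[0.59466021 0.18274209 0.27429499] [-1.79730746e+02  6.71324566e-02  1.68631412e+01] [  16.96857694   16.03616179   25.1520981    99.18257317    0.26937698
 -179.8945632 ]
```

Call:
servo_tool --rows '[{"offset":[0,0,0],"yaw":-0.008,"claw":0.3},{"offset":[0,0,0],"yaw":-0.008,"claw":0.3}]'

```text
time: 47.1
ee_pos: [0.5924, 0.19, 0.2743]
tcp_rot: [180.0, 0.1, 17.7]
wrist_force: [-0.2, 0.0, -0.6]
opening: 0.0597
grasp_force: 0.0
```

Call:
servo_tool --rows '[{"offset":[0,0,0],"yaw":0.5,"claw":0.3},{"offset":[0,0,0],"yaw":0.5,"claw":0.3},{"offset":[0,0,0],"yaw":0.5,"claw":0.3},{"offset":[0,0,0],"yaw":0.5,"claw":0.3},{"offset":[0,0,0],"yaw":0.5,"claw":0.3},{"offset":[0,0,0],"yaw":0.5,"claw":0.3},{"offset":[0,0,0],"yaw":0.5,"claw":0.3},{"offset":[0,0,0],"yaw":0.5,"claw":0.3},{"offset":[0,0,0],"yaw":0.5,"claw":0.3},{"offset":[0,0,0],"yaw":0.5,"claw":0.3}]'

```text
time: 48.35
ee_pos: [0.5924, 0.1898, 0.2743]
tcp_rot: [179.9, -0.0, -72.3]
wrist_force: [-0.7, 0.7, -0.6]
opening: 0.0597
grasp_force: 0.0
```

Call:
servo_tool --rows '[{"offset":[0,0,0],"yaw":0.529,"claw":0.3},{"offset":[0,0,0],"yaw":0.529,"claw":0.3},{"offset":[0,0,0],"yaw":0.529,"claw":0.3},{"offset":[0,0,0],"yaw":0.529,"claw":0.3},{"offset":[0,0,0],"yaw":0.529,"claw":0.3},{"offset":[0,0,0],"yaw":0.529,"claw":0.3},{"offset":[0,0,0],"yaw":0.529,"claw":0.3},{"offset":[0,0,0],"yaw":0.529,"claw":0.3},{"offset":[0,0,0],"yaw":0.529,"claw":0.3},{"offset":[0,0,0],"yaw":0.529,"claw":0.3},{"offset":[0,0,0],"yaw":0.529,"claw":0.3}]'

```text
time: 49.72
ee_pos: [0.5923, 0.1899, 0.2743]
tcp_rot: [-180.0, -0.1, -167.2]
wrist_force: [0.9, -1.1, 0.0]
opening: 0.0593
grasp_force: 0.0
```

Run:
```python
from plan import *
o=get_obs(); print(o['ee_pos'],o['tcp_rot'],o['q'])
g=np.r_[np.array([.609,.1995])+.008*ex,.126]
show([np.r_[g[:2],.19],g],yaw=o['tcp_rot'][2])
```

```text
[0.59234653 0.18989971 0.27425405] [-1.79971659e+02 -6.28916624e-02 -1.67242479e+02] [ 1.77848793e+01  1.60237051e+01  2.51324854e+01  9.91739136e+01
 -2.27210011e-02  5.02735611e+00]
[0.6168 0.2012 0.19  ] [-0.264  0.056  0.843]
[0.6168 0.2012 0.126 ] [-0.    0.    0.64]
```

Call:
servo_tool --rows '[{"offset":[-0.2,0.05,0.4],"yaw":0.003,"claw":0.4},{"offset":[-0.264,0.056,0.8],"yaw":0.003,"claw":0.4},{"offset":[-0.264,0.056,0.84],"yaw":0.003,"claw":0.4},{"offset":[-0.264,0.056,0.84],"yaw":0.003,"claw":0.4}]'

```text
time: 50.22
ee_pos: [0.6168, 0.201, 0.1915]
tcp_rot: [-180.0, -0.0, -168.0]
wrist_force: [-0.0, 0.3, 0.4]
opening: 0.0516
grasp_force: 0.0
```

Call:
servo_tool --rows '[{"offset":[0,0,0.3],"yaw":0,"claw":0.4},{"offset":[0,0,0.5],"yaw":0,"claw":0.4},{"offset":[0,0,0.63],"yaw":0,"claw":0.4},{"offset":[0,0,0.64],"yaw":0,"claw":0.4},{"offset":[0,0,0.64],"yaw":0,"claw":0.6},{"offset":[0,0,0.64],"yaw":0,"claw":0.72},{"offset":[0,0,0.64],"yaw":0,"claw":0.76},{"offset":[0,0,0.64],"yaw":0,"claw":0.8},{"offset":[0,0,0.64],"yaw":0,"claw":0.9},{"offset":[0,0,0.64],"yaw":0,"claw":1},{"offset":[0,0,0.64],"yaw":0,"claw":1},{"offset":[0,0,0.64],"yaw":0,"claw":1}]' --squeeze 100

```text
time: 51.72
ee_pos: [0.6169, 0.2013, 0.1265]
tcp_rot: [-180.0, -0.0, -168.0]
wrist_force: [0.7, 3.6, 3.8]
opening: 0.0137
grasp_force: 97.7
```

Run:
```python
from plan import *
o=get_obs(); print(o['ee_pos'],o['tcp_rot'],o['opening'],o['grasp_force'],o['wrist_force'],o['torque'])
T=wristT(); p,d=snap('wrist','w13'); cv2.imwrite('pics/w13b.png',p[:,:,::-1])
```

```text
[0.61691209 0.20125861 0.12651569] [-1.79996825e+02 -2.47078021e-02 -1.68021031e+02] 0.013727771806488535 97.72153615951538 [0.66409427 3.55348329 3.80565458] [ 0.8832643   0.03134097 -0.12103965]
```

View pics/w13b.png

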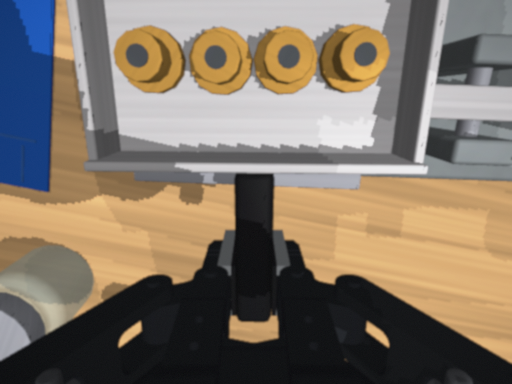

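All four collets are upright and the handle is gripped. Lifting.

Call:
servo_tool --rows '[{"offset":[0,0,-0.03],"yaw":0,"claw":1},{"offset":[0,0,-0.1],"yaw":0,"claw":1},{"offset":[0,0,-0.2],"yaw":0,"claw":1},{"offset":[0,0,-0.35],"yaw":0,"claw":1},{"offset":[0,0,-0.55],"yaw":0,"claw":1},{"offset":[0,0,-0.75],"yaw":0,"claw":1},{"offset":[0,0,-0.9],"yaw":0,"claw":1},{"offset":[0,0,-0.98],"yaw":0,"claw":1},{"offset":[0,0,-1],"yaw":0,"claw":1},{"offset":[0,0,-1],"yaw":0,"claw":1}]'

```text
time: 53.02
ee_pos: [0.6168, 0.2011, 0.2257]
tcp_rot: [-180.0, -0.1, -168.0]
wrist_force: [-1.0, -0.1, -4.9]
opening: 0.0139
grasp_force: 97.7
```

Run:
```python
from plan import *
o=get_obs(); print(o['ee_pos'],o['tcp_rot'],o['opening'],o['grasp_force'],o['wrist_force'],o['torque'])
T=wristT(); p,d=snap('wrist','w14'); np.save('pics/w14T.npy',T); P=cloud('wrist',d,T); h=cv2.cvtColor(p,cv2.COLOR_RGB2HSV)
Pt=cloud('wrist',d,np.array(camera_info('wrist')['hand_eye']))
m=(h[...,1]<60)&(h[...,2]>100)&(Pt[...,0]>.05)&(Pt[...,0]<.11)&(abs(Pt[...,1])<.055)&(Pt[...,2]<.04)&(Pt[...,2]>0)
Q=Pt[m]; A=np.c_[Q[:,:2],np.ones(len(Q))]; k=np.linalg.lstsq(A,Q[:,2],rcond=None)[0]; print('floor in tool',len(Q),k, 'tilt deg',np.degrees(np.arctan(k[:2])))
t,dt=snap('top','top3'); cv2.imwrite('pics/top3b.png',t[120:300,120:360,::-1])
Pw=cloud('top',dt)
np.save('pics/top3P.npy',Pw)
g=(Pw[...,2]>.09)&(Pw[...,2]<.113)&(Pw[...,0]>.42)&(Pw[...,0]<.65)&(Pw[...,1]>.1)&(Pw[...,1]<.3); print(g.sum())
```

```text
[0.61676806 0.2010542  0.22565276] [-1.79967110e+02 -1.06726856e-01 -1.68028861e+02] 0.013927426926094966 97.7201521396637 [-0.98320888 -0.07926644 -4.90158423] [ 0.09059941 -0.37349472 -0.02160233]
floor in tool 23859 [ 0.01392571 -0.01002897  0.02309442] tilt deg [ 0.79783257 -0.57459845]
5
```

Held level (0.8°) with the 4.9 N load as expected. Carrying to the tray.

Call:
servo_tool --rows '[{"offset":[0.03,-0.08,0],"yaw":0,"claw":1},{"offset":[0.1,-0.3,0],"yaw":0,"claw":1},{"offset":[0.18,-0.56,0],"yaw":0,"claw":1},{"offset":[0.262,-0.815,0],"yaw":0,"claw":1}]'

```text
time: 53.62
ee_pos: [0.6077, 0.1137, 0.2264]
tcp_rot: [-180.0, -0.1, -168.1]
wrist_force: [-0.3, -0.8, -4.0]
opening: 0.0139
grasp_force: 97.8
```

Call:
servo_tool --rows '[{"offset":[0.09,-0.27,0],"yaw":0,"claw":1},{"offset":[0.18,-0.54,0],"yaw":0,"claw":1},{"offset":[0.262,-0.815,0],"yaw":0,"claw":1}]'

```text
time: 54.0
ee_pos: [0.5987, 0.0285, 0.2266]
tcp_rot: [-180.0, -0.0, -168.1]
wrist_force: [-0.1, 0.1, -4.7]
opening: 0.0141
grasp_force: 97.8
```

Call:
servo_tool --rows '[{"offset":[0.09,-0.27,0],"yaw":0,"claw":1},{"offset":[0.18,-0.54,0],"yaw":0,"claw":1},{"offset":[0.262,-0.815,0],"yaw":0,"claw":1}]'

```text
time: 54.38
ee_pos: [0.5898, -0.0566, 0.2266]
tcp_rot: [-180.0, -0.1, -168.1]
wrist_force: [1.1, 1.0, -4.8]
opening: 0.0139
grasp_force: 97.7
```

Call:
servo_tool --rows '[{"offset":[0.09,-0.27,0],"yaw":0,"claw":1},{"offset":[0.18,-0.54,0],"yaw":0,"claw":1},{"offset":[0.262,-0.815,0],"yaw":0,"claw":1}]'

```text
time: 54.75
ee_pos: [0.5809, -0.1417, 0.2267]
tcp_rot: [-180.0, -0.1, -168.1]
wrist_force: [-0.2, -0.1, -4.8]
opening: 0.0142
grasp_force: 97.8
```

Call:
servo_tool --rows '[{"offset":[0.09,-0.27,0],"yaw":0,"claw":1},{"offset":[0.18,-0.54,0],"yaw":0,"claw":1},{"offset":[0.262,-0.815,0],"yaw":0,"claw":1}]'

```text
time: 55.12
ee_pos: [0.572, -0.2267, 0.2268]
tcp_rot: [-180.0, -0.1, -168.1]
wrist_force: [0.5, -0.2, -4.5]
opening: 0.0139
grasp_force: 97.7
```

Call:
servo_tool --rows '[{"offset":[0.09,-0.27,0],"yaw":0.02,"claw":1},{"offset":[0.18,-0.54,0],"yaw":0.05,"claw":1},{"offset":[0.24,-0.75,0],"yaw":0.08,"claw":1},{"offset":[0.26,-0.8,0],"yaw":0.1,"claw":1},{"offset":[0.262,-0.815,0],"yaw":0.113,"claw":1},{"offset":[0.262,-0.815,0],"yaw":0.113,"claw":1},{"offset":[0.262,-0.815,0],"yaw":0.113,"claw":1}]'

```text
time: 56.0
ee_pos: [0.564, -0.3102, 0.2267]
tcp_rot: [-180.0, -0.0, 171.7]
wrist_force: [-0.2, -0.7, -4.1]
opening: 0.0139
grasp_force: 97.8
```

Run:
```python
from plan import *
o=get_obs(); print(o['ee_pos'],o['tcp_rot'],o['q'],o['grasp_force'],o['wrist_force'],o['torque'])
# pan from top view
t,d=snap('top','top4'); P=cloud('top',d); h=cv2.cvtColor(t,cv2.COLOR_RGB2HSV)
m=(P[...,2]>.092)&(P[...,2]<.112)&(P[...,0]>.45)&(P[...,0]<.64)&(P[...,1]>.1)&(P[...,1]<.27)
b,l=blobs(m,P,100,9000)
for q in b: print(q[1:],cv2.minAreaRect(P[l==q[0]][:,:2].astype(np.float32)))
```

```text
[ 0.56395989 -0.31023528  0.22672827] [-1.79954126e+02 -4.65499169e-02  1.71658238e+02] [-2.87910583e+01  1.79014405e+01  2.21312144e+01  9.42573630e+01
 -5.92465281e-02 -2.04493007e+01] 97.8140115737915 [-0.15693774 -0.69609997 -4.0606236 ] [ 0.01022724 -0.3861318  -0.00560875]
(np.int32(1124), array([193.4, 196.6]), array([0.5432, 0.1846, 0.1031])) ((0.5412964820861816, 0.20012494921684265), (0.08535940200090408, 0.14339788258075714), 10.478055000305176)
```

Call:
servo_tool --rows '[{"offset":[-0.08,0,0.1],"yaw":0,"claw":1},{"offset":[-0.16,0,0.22],"yaw":0,"claw":1},{"offset":[-0.22,0,0.32],"yaw":0,"claw":1},{"offset":[-0.22,0,0.35],"yaw":0,"claw":1},{"offset":[-0.22,0,0.35],"yaw":0,"claw":1}]'

```text
time: 56.68
ee_pos: [0.5861, -0.313, 0.1913]
tcp_rot: [-180.0, -0.1, 171.6]
wrist_force: [0.4, 0.7, -4.8]
opening: 0.0143
grasp_force: 97.8
```

Call:
servo_tool --rows '[{"offset":[0,0,0],"yaw":0,"claw":1},{"offset":[0,0,0],"yaw":0,"claw":1}]' --squeeze 60

```text
time: 56.92
ee_pos: [0.5863, -0.3132, 0.1922]
tcp_rot: [-179.9, -0.0, 171.6]
wrist_force: [0.1, -0.5, -4.8]
opening: 0.014
grasp_force: 97.8
```

Call:
servo_tool --rows '[{"offset":[0,0,0],"yaw":0,"claw":1},{"offset":[0,0,0],"yaw":0,"claw":1}]' --squeeze 40

```text
time: 57.18
ee_pos: [0.5862, -0.3131, 0.1917]
tcp_rot: [-180.0, -0.0, 171.6]
wrist_force: [-0.9, -0.4, -4.6]
opening: 0.0136
grasp_force: 97.8
```

```bash
cat >> plan.py <<'E'
def tilt(f):
    o=get_obs(); print(o['time'],o['ee_pos'].round(4),o['tcp_rot'].round(1),'g',round(o['grasp_force'],1),o['opening'].round(4),'F',o['wrist_force'].round(1),'T',o['torque'].round(2))
    snap('wrist',f); z=np.load(f'pics/{f}.npz'); h=cv2.cvtColor(z['p'],cv2.COLOR_RGB2HSV)
    Pt=cloud('wrist',z['d'],np.array(camera_info('wrist')['hand_eye']))
    m=(h[...,1]<60)&(h[...,2]>70)&(abs(Pt[...,1])<.055)&(Pt[...,0]>.0)&(Pt[...,0]<.13)&(Pt[...,2]<.14)
    # drop by column x
    Q=Pt[m]
    for x in np.arange(0,.16,.015):
        s=Q[(Q[:,0]>=x)&(Q[:,0]<x+.015)]
        if len(s)>20: print('x',x.round(3),'z',np.median(s[:,2]).round(4),len(s))
    cv2.imwrite(f'pics/{f}b.png',z['p'][:,:,::-1])
E
python3 -c "
from plan import *
tilt('w15')"
```

```text
Traceback (most recent call last):
  File "plan.py", line 15, in tilt
    o=get_obs(); print(o['time'],o['ee_pos'].round(4),o['tcp_rot'].round(1),'g',round(o['grasp_force'],1),o['opening'].round(4),'F',o['wrist_force'].round(1),'T',o['torque'].round(2))
                                                                                                          ^^^^^^^^^^^^^^^^^^
AttributeError: 'float' object has no attribute 'round'
```

Call:
servo_tool --rows '[{"offset":[0,0,0],"yaw":0,"claw":0.98},{"offset":[0,0,0],"yaw":0,"claw":0.98},{"offset":[0,0,0],"yaw":0,"claw":0.98}]' --squeeze 40

```text
time: 57.55
ee_pos: [0.5863, -0.3131, 0.1916]
tcp_rot: [-180.0, -0.0, 171.6]
wrist_force: [0.4, 0.7, -4.0]
opening: 0.0141
grasp_force: 97.8
```

```bash
sed -i "s/o\['opening'\].round(4)/round(o['opening'],4)/" plan.py
python3 -c "
from plan import *
tilt('w15')"
```

```text
57.55 [ 0.5863 -0.3131  0.1916] [-180.    -0.   171.6] g 97.8 0.0141 F [ 0.4  0.7 -4. ] T [-0.1  -0.41 -0.02]
x 0.0 z -0.0056 948
x 0.03 z -0.0021 940
x 0.045 z 0.0232 11398
x 0.06 z 0.0241 8350
x 0.075 z 0.0027 2544
x 0.09 z 0.0246 5731
x 0.105 z 0.0247 3416
```

Call:
servo_tool --rows '[{"offset":[0,0,0],"yaw":0,"claw":0.9},{"offset":[0,0,0],"yaw":0,"claw":0.9}]' --squeeze 20

```text
time: 57.85
ee_pos: [0.5863, -0.3131, 0.1916]
tcp_rot: [-180.0, -0.0, 171.6]
wrist_force: [0.0, -0.4, -5.5]
opening: 0.0137
grasp_force: 97.8
```

Call:
servo_tool --rows '[{"offset":[0,0,0],"yaw":0,"claw":0.86},{"offset":[0,0,0],"yaw":0,"claw":0.86}]' --squeeze 20

```text
time: 58.1
ee_pos: [0.5862, -0.3131, 0.1916]
tcp_rot: [-180.0, -0.0, 171.6]
wrist_force: [-0.1, -0.3, -4.8]
opening: 0.014
grasp_force: 97.8
```

Call:
servo_tool --rows '[{"offset":[0,0,0],"yaw":0,"claw":0.84},{"offset":[0,0,0],"yaw":0,"claw":0.84}]' --squeeze 20

```text
time: 58.35
ee_pos: [0.5862, -0.3131, 0.1916]
tcp_rot: [-180.0, -0.0, 171.6]
wrist_force: [-0.3, 0.4, -4.5]
opening: 0.0142
grasp_force: 97.8
```

The grip force is latched, so I lower the scoop close to the tray floor before loosening it in small steps.

Call:
servo_tool --rows '[{"offset":[0.1,0,0.15],"yaw":0,"claw":1},{"offset":[0.2,0,0.4],"yaw":0,"claw":1},{"offset":[0.2,0,0.65],"yaw":0,"claw":1},{"offset":[0.2,0,0.85],"yaw":0,"claw":1},{"offset":[0.2,0,0.95],"yaw":0,"claw":1},{"offset":[0.2,0,1],"yaw":0,"claw":1},{"offset":[0.2,0,1],"yaw":0,"claw":1}]'

```text
time: 59.22
ee_pos: [0.5665, -0.3103, 0.092]
tcp_rot: [-179.9, -0.0, 171.6]
wrist_force: [0.4, -0.0, -4.7]
opening: 0.014
grasp_force: 97.8
```

Call:
servo_tool --rows '[{"offset":[0,0,0.08],"yaw":0,"claw":1},{"offset":[0,0,0.17],"yaw":0,"claw":1},{"offset":[0,0,0.17],"yaw":0,"claw":1},{"offset":[0,0,0.17],"yaw":0,"claw":0.83},{"offset":[0,0,0.17],"yaw":0,"claw":0.83}]' --squeeze 20

```text
time: 59.85
ee_pos: [0.5665, -0.3104, 0.075]
tcp_rot: [-179.9, -0.0, 171.6]
wrist_force: [0.4, -0.2, -5.2]
opening: 0.0152
grasp_force: 62.3
```

Call:
servo_tool --rows '[{"offset":[0,0,0],"yaw":0,"claw":0.825}]'

```text
time: 59.98
ee_pos: [0.5665, -0.3103, 0.0749]
tcp_rot: [-179.9, -0.0, 171.6]
wrist_force: [0.2, -0.2, -4.4]
opening: 0.0154
grasp_force: 44.4
```

```bash
python3 -c "
from plan import *
tilt('w16')"
```

```text
59.975 [ 0.5665 -0.3103  0.0749] [-179.9   -0.   171.6] g 44.4 0.0154 F [ 0.2 -0.2 -4.4] T [-0.02 -0.34  0.02]
x 0.0 z -0.0045 967
x 0.015 z 0.0683 42
x 0.03 z -0.0022 925
x 0.045 z 0.023 11429
x 0.06 z 0.0239 8172
x 0.075 z 0.0025 2426
x 0.09 z 0.0245 6139
x 0.105 z 0.0246 3378
```

The grip eases continuously with claw position, so I can control how it slips.

Call:
servo_tool --rows '[{"offset":[0,0,0],"yaw":0,"claw":0.82},{"offset":[0,0,0],"yaw":0,"claw":0.82}]'

```text
time: 60.28
ee_pos: [0.5663, -0.3103, 0.0749]
tcp_rot: [-179.9, -0.0, 171.6]
wrist_force: [-0.4, 0.6, -1.1]
opening: 0.0157
grasp_force: 26.1
```

```bash
python3 -c "
from plan import *
tilt('w17')"
```

```text
60.275 [ 0.5663 -0.3103  0.0749] [-179.9   -0.   171.6] g 26.1 0.0157 F [-0.4  0.6 -1.1] T [ 0.04  0.16 -0.01]
x 0.0 z -0.0045 975
x 0.03 z 0.0235 3336
x 0.045 z 0.0396 7894
x 0.06 z 0.0432 3446
x 0.075 z 0.0463 1945
x 0.09 z 0.0533 6175
x 0.105 z 0.0555 6198
```

It pivoted lip-down by about 20° and the lip now rests on the tray floor. Raising the handle steepens the tilt.

Call:
servo_tool --rows '[{"offset":[0,0,-0.06],"yaw":0,"claw":0.82},{"offset":[0,0,-0.12],"yaw":0,"claw":0.82},{"offset":[0,0,-0.18],"yaw":0,"claw":0.82},{"offset":[0,0,-0.24],"yaw":0,"claw":0.82},{"offset":[0,0,-0.3],"yaw":0,"claw":0.82},{"offset":[0,0,-0.36],"yaw":0,"claw":0.82},{"offset":[0,0,-0.4],"yaw":0,"claw":0.82},{"offset":[0,0,-0.4],"yaw":0,"claw":0.82}]'

```text
time: 61.32
ee_pos: [0.5666, -0.3103, 0.1151]
tcp_rot: [-179.9, -0.0, 171.6]
wrist_force: [0.5, 0.4, -4.0]
opening: 0.0158
grasp_force: 26.2
```

```bash
python3 -c "
from plan import *
tilt('w18'); q,_=snap('scene','s18'); cv2.imwrite('pics/s18b.png',np.hstack([q[130:384,20:320,::-1],cv2.imread('pics/w18b.png')[:254,80:460]]))"
```

```text
61.325 [ 0.5666 -0.3103  0.1151] [-179.9   -0.   171.6] g 26.2 0.0158 F [ 0.5  0.4 -4. ] T [-0.04 -0.26  0.03]
x 0.0 z -0.0048 1020
x 0.015 z 0.0419 1508
x 0.03 z 0.0357 7266
x 0.045 z 0.0649 5225
x 0.06 z 0.073 3213
x 0.075 z 0.0825 891
x 0.09 z 0.0908 3231
x 0.105 z 0.0941 4437
```

View pics/s18b.png

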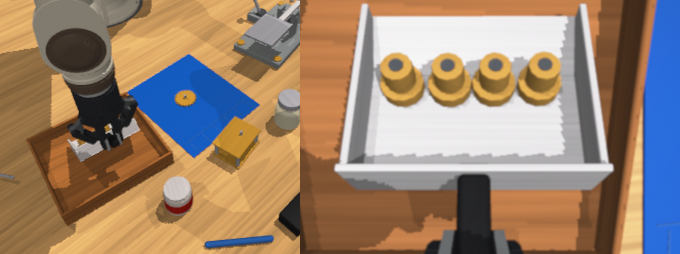

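Tilt is about 35° with the collets still in place. I ease the grip a little more and keep raising.

Call:
servo_tool --rows '[{"offset":[0,0,-0.05],"yaw":0,"claw":0.818},{"offset":[0,0,-0.1],"yaw":0,"claw":0.818},{"offset":[0,0,-0.15],"yaw":0,"claw":0.817},{"offset":[0,0,-0.2],"yaw":0,"claw":0.817},{"offset":[0,0,-0.25],"yaw":0,"claw":0.817},{"offset":[0,0,-0.3],"yaw":0,"claw":0.817},{"offset":[0,0,-0.3],"yaw":0,"claw":0.817}]'

```text
time: 62.3
ee_pos: [0.5668, -0.3104, 0.1454]
tcp_rot: [-179.9, 0.0, 171.6]
wrist_force: [1.2, 0.2, -1.5]
opening: 0.016
grasp_force: 16.8
```

```bash
cat >> plan.py <<'E'
def brass(f):
    z=np.load(f'pics/{f}.npz'); h=cv2.cvtColor(z['p'],cv2.COLOR_RGB2HSV); Pt=cloud('wrist',z['d'],np.array(camera_info('wrist')['hand_eye']))
    m=(h[...,0]>12)&(h[...,0]<32)&(h[...,1]>130)&(h[...,2]>90)&(abs(Pt[...,1])<.12)&(Pt[...,0]>-.03)
    for q in blobs(m,Pt,60,9000)[0]: print('brass',q[1:])
E
python3 -c "
from plan import *
tilt('w19'); brass('w19')"
```

```text
62.3 [ 0.5668 -0.3104  0.1454] [-179.9    0.   171.6] g 16.8 0.016 F [ 1.2  0.2 -1.5] T [-0.05 -0.28 -0.01]
x 0.0 z 0.0488 2669
x 0.015 z 0.0444 5823
x 0.03 z 0.086 5577
x 0.045 z 0.1041 2208
x 0.06 z 0.117 731
x 0.075 z 0.1277 1383
brass (np.int32(1754), array([392.7, 116.9]), array([0.0588, 0.0958, 0.1052]))
brass (np.int32(1026), array([193.1, 106.8]), array([ 0.0647, -0.0414,  0.0999]))
brass (np.int32(2039), array([251.8, 107.3]), array([ 0.0644, -0.0016,  0.0997]))
brass (np.int32(1024), array([308.4, 107.2]), array([0.0645, 0.0353, 0.0998]))
brass (np.int32(378), array([314.5, 215.3]), array([-0.028 ,  0.0527,  0.1388]))
```

Call:
servo_tool --rows '[{"offset":[0,0,-0.05],"yaw":0,"claw":0.816},{"offset":[0,0,-0.1],"yaw":0,"claw":0.816},{"offset":[0,0,-0.15],"yaw":0,"claw":0.816},{"offset":[0,0,-0.2],"yaw":0,"claw":0.816},{"offset":[0,0,-0.25],"yaw":0,"claw":0.816},{"offset":[0,0,-0.3],"yaw":0,"claw":0.816},{"offset":[0,0,-0.3],"yaw":0,"claw":0.816}]'

```text
time: 63.22
ee_pos: [0.5666, -0.3103, 0.1752]
tcp_rot: [-179.9, -0.0, 171.6]
wrist_force: [0.1, 0.7, -1.4]
opening: 0.0153
grasp_force: 13.0
```

```bash
python3 -c "
from plan import *
tilt('w20'); brass('w20')"
```

```text
63.225 [ 0.5666 -0.3103  0.1752] [-179.9   -0.   171.6] g 13.0 0.0153 F [ 0.1  0.7 -1.4] T [-0.05 -0.05 -0.  ]
x 0.0 z 0.0489 2897
x 0.015 z 0.0447 6612
x 0.03 z 0.0917 4754
x 0.045 z 0.1127 3426
x 0.06 z 0.1229 3216
x 0.075 z 0.1302 1157
brass (np.int32(1090), array([380.1,  84.1]), array([0.08  , 0.0959, 0.1351]))
```

Call:
servo_tool --rows '[{"offset":[0,0,0],"yaw":0,"claw":1},{"offset":[0,0,0],"yaw":0,"claw":1},{"offset":[0,0,-0.3],"yaw":0,"claw":1},{"offset":[0,0,-0.6],"yaw":0,"claw":1},{"offset":[0,0,-0.6],"yaw":0,"claw":1}]' --squeeze 60

```text
time: 63.9
ee_pos: [0.5672, -0.3105, 0.237]
tcp_rot: [-179.9, 0.2, 171.6]
wrist_force: [0.2, -0.7, -2.0]
opening: 0.015
grasp_force: 58.8
```

```bash
python3 -c "
from plan import *
tilt('w21'); brass('w21'); q,_=snap('scene','s21'); t,_=snap('top','t21')
cv2.imwrite('pics/s21b.png',np.hstack([cv2.resize(q[170:350,30:210],(360,360)),cv2.resize(t[160:270,310:410],(327,360))])[:,:,::-1])"
```

```text
63.9 [ 0.5672 -0.3105  0.237 ] [-179.9    0.2  171.6] g 58.8 0.015 F [ 0.2 -0.7 -2. ] T [-0.06 -0.05 -0.01]
x 0.0 z 0.0491 2862
x 0.015 z 0.0449 6608
x 0.03 z 0.0919 4754
x 0.045 z 0.113 3405
x 0.06 z 0.123 3215
x 0.075 z 0.1303 1160
brass (np.int32(573), array([358.5,  57.5]), array([0.1048, 0.0965, 0.1965]))
```

View pics/s21b.png

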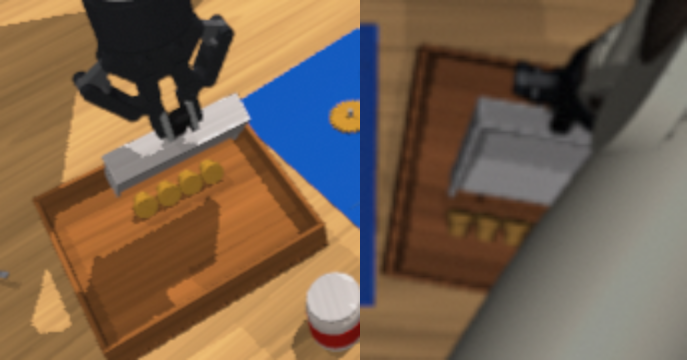

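All four collets lie in the tray at about (145–212, 170–205) in the left crop, and the scoop hangs empty, lip down. I take it to the clear bench in front of the mat to set it level again.

Call:
servo_tool --rows '[{"offset":[0.3,0.1,0],"yaw":0,"claw":1},{"offset":[0.7,0.22,0],"yaw":0,"claw":1},{"offset":[1,0.32,0],"yaw":0,"claw":1}]'

```text
time: 64.42
ee_pos: [0.4705, -0.2631, 0.233]
tcp_rot: [180.0, -0.2, 171.6]
wrist_force: [-0.4, -0.3, -1.8]
opening: 0.0149
grasp_force: 58.8
```

Call:
servo_tool --rows '[{"offset":[0.4,0.12,0],"yaw":0,"claw":1},{"offset":[0.8,0.25,0],"yaw":0,"claw":1},{"offset":[1,0.32,0],"yaw":0,"claw":1}]'

```text
time: 64.8
ee_pos: [0.376, -0.2167, 0.2335]
tcp_rot: [-180.0, -0.1, 171.6]
wrist_force: [-0.1, 0.0, -0.7]
opening: 0.0148
grasp_force: 58.9
```

Call:
servo_tool --rows '[{"offset":[0.4,0.12,0],"yaw":0,"claw":1},{"offset":[0.8,0.25,0],"yaw":0,"claw":1},{"offset":[1,0.32,0],"yaw":0,"claw":1},{"offset":[1,0.32,0],"yaw":0,"claw":1}]'

```text
time: 65.3
ee_pos: [0.2828, -0.171, 0.2341]
tcp_rot: [-180.0, -0.0, 171.6]
wrist_force: [0.3, 0.0, -1.7]
opening: 0.015
grasp_force: 58.9
```

Call:
servo_tool --rows '[{"offset":[0,0,0],"yaw":-0.54,"claw":1},{"offset":[0,0,0],"yaw":-0.54,"claw":1},{"offset":[0,0,0],"yaw":-0.54,"claw":1},{"offset":[0,0,0],"yaw":-0.54,"claw":1},{"offset":[0,0,0],"yaw":-0.54,"claw":1},{"offset":[0,0,0],"yaw":-0.54,"claw":1},{"offset":[0,0,0],"yaw":-0.54,"claw":1},{"offset":[0,0,0],"yaw":-0.54,"claw":1},{"offset":[0,0,0],"yaw":-0.54,"claw":1},{"offset":[0,0,0],"yaw":-0.54,"claw":1},{"offset":[0,0,0],"yaw":-0.54,"claw":1},{"offset":[0,0,0],"yaw":-0.54,"claw":1}]'

```text
time: 66.8
ee_pos: [0.2838, -0.1716, 0.2346]
tcp_rot: [179.9, -0.0, -91.3]
wrist_force: [-0.4, -0.3, -2.1]
opening: 0.0152
grasp_force: 58.8
```

```bash
python3 -c "
from plan import *
tilt('w22'); print(get_obs()['q'])
Pt=None
z=np.load('pics/w22.npz'); P=cloud('wrist',z['d'],wristT())
m=(P[...,0]>.2)&(P[...,0]<.36)&(P[...,1]<0)&(P[...,1]>-.4)
g=P[m]; print('tall pts', (g[:,2]>.02).sum(), 'table', (abs(g[:,2])<.01).sum()); k=g[(g[:,2]>.02)]; print(k.min(0),k.max(0))
"
```

```text
66.8 [ 0.2838 -0.1716  0.2346] [179.9  -0.  -91.3] g 58.8 0.0152 F [-0.4 -0.3 -2.1] T [ 0.03 -0.06  0.03]
x 0.0 z 0.0497 2552
x 0.015 z 0.0456 5840
x 0.03 z 0.0886 5416
x 0.045 z 0.1115 3499
x 0.06 z 0.122 3338
x 0.075 z 0.1299 1372
[-3.11058763e+01 -2.51004318e+01 -1.78212373e+01  9.73141235e+01
 -6.12534657e-02 -1.19836872e+02]
tall pts 75360 table 16393
[ 0.2157878  -0.26207852  0.09959529] [ 0.34878329 -0.15040251  0.35573811]
```

Call:
servo_tool --rows '[{"offset":[0,0,0.3],"yaw":0,"claw":1},{"offset":[0,0,0.6],"yaw":0,"claw":1},{"offset":[0,0,0.85],"yaw":0,"claw":1},{"offset":[0,0,0.95],"yaw":0,"claw":1},{"offset":[0,0,0.97],"yaw":0,"claw":1},{"offset":[0,0,0.97],"yaw":0,"claw":0.823},{"offset":[0,0,0.97],"yaw":0,"claw":0.823}]'

```text
time: 67.72
ee_pos: [0.2835, -0.171, 0.1404]
tcp_rot: [-180.0, -0.0, -91.2]
wrist_force: [-8.4, 10.5, 20.7]
opening: 0.0149
grasp_force: 42.8
```

Call:
servo_tool --rows '[{"offset":[-0.06,0,0.07],"yaw":0,"claw":0.823},{"offset":[-0.15,0,0.14],"yaw":0,"claw":0.823},{"offset":[-0.25,0,0.21],"yaw":0,"claw":0.823},{"offset":[-0.34,0,0.31],"yaw":0,"claw":0.823},{"offset":[-0.43,0,0.41],"yaw":0,"claw":0.823},{"offset":[-0.51,0,0.51],"yaw":0,"claw":0.823},{"offset":[-0.51,0,0.51],"yaw":0,"claw":0.823}]'

```text
time: 68.6
ee_pos: [0.2847, -0.1203, 0.0868]
tcp_rot: [180.0, -0.0, -91.1]
wrist_force: [-0.5, 2.4, 0.9]
opening: 0.0152
grasp_force: 34.6
```

```bash
python3 -c "
from plan import *
tilt('w23')
"
```

```text
68.6 [ 0.2847 -0.1203  0.0868] [180.   -0.  -91.1] g 34.6 0.0152 F [-0.5  2.4  0.9] T [ 0.17  0.08 -0.02]
x 0.0 z -0.0046 876
x 0.015 z 0.036 362
x 0.03 z 0.0432 7477
x 0.045 z 0.0508 5954
x 0.06 z 0.0574 5997
x 0.075 z 0.0644 5542
x 0.09 z 0.0697 5544
x 0.105 z 0.0709 6013
x 0.12 z 0.0717 1366
```

Call:
servo_tool --rows '[{"offset":[-0.05,0,0.1],"yaw":0,"claw":0.823},{"offset":[-0.09,0,0.2],"yaw":0,"claw":0.823},{"offset":[-0.12,0,0.3],"yaw":0,"claw":0.823},{"offset":[-0.14,0,0.4],"yaw":0,"claw":0.823},{"offset":[-0.15,0,0.5],"yaw":0,"claw":0.823},{"offset":[-0.155,0,0.56],"yaw":0,"claw":0.822},{"offset":[-0.155,0,0.595],"yaw":0,"claw":0.82},{"offset":[-0.155,0,0.595],"yaw":0,"claw":0.82}]'

```text
time: 69.65
ee_pos: [0.2849, -0.1049, 0.0274]
tcp_rot: [180.0, 0.0, -91.2]
wrist_force: [-1.9, 4.1, 6.5]
opening: 0.0157
grasp_force: 25.8
```

```bash
python3 -c "
from plan import *
tilt('w24')
"
```

```text
69.65 [ 0.2849 -0.1049  0.0274] [180.    0.  -91.2] g 25.8 0.0157 F [-1.9  4.1  6.5] T [ 0.69  0.22 -0.06]
x 0.0 z -0.004 911
x 0.015 z 0.0273 21
x 0.03 z 0.0035 7855
x 0.045 z 0.0225 7989
x 0.06 z 0.0217 9061
x 0.075 z 0.021 9850
x 0.09 z 0.0203 10972
x 0.105 z 0.0199 3644
```

Call:
servo_tool --rows '[{"offset":[0,0,0],"yaw":0,"claw":0.81},{"offset":[0,0,0],"yaw":0,"claw":0.8},{"offset":[0,0,0],"yaw":0,"claw":0.7},{"offset":[0,0,0],"yaw":0,"claw":0.7},{"offset":[0,0,0],"yaw":0,"claw":0.7}]'

```text
time: 70.32
ee_pos: [0.2848, -0.1052, 0.0272]
tcp_rot: [179.9, -0.0, -91.2]
wrist_force: [-0.4, 1.3, -0.0]
opening: 0.0257
grasp_force: 0.0
```

```bash
python3 -c "
from plan import *
tilt('w25')
z=np.load('pics/w25.npz'); h=cv2.cvtColor(z['p'],cv2.COLOR_RGB2HSV); Pt=cloud('wrist',z['d'],np.array(camera_info('wrist')['hand_eye']))
m=(h[...,2]<60)&(Pt[...,2]>-.01)&(Pt[...,2]<.02)&(abs(Pt[...,1])<.014)&(Pt[...,0]>.012)&(Pt[...,0]<.05)
Q=Pt[m]; v=cv2.fitLine(Q[:,:2].astype(np.float32),cv2.DIST_HUBER,0,.01,.01).ravel(); print('handle tool',len(Q),v,np.degrees(np.arctan(v[1]/v[0])),np.percentile(Q,[2,98],axis=0))
w=(h[...,1]<60)&(h[...,2]>60)&(Pt[...,2]<.002)&(Pt[...,2]>-.02)&(Pt[...,0]>.02)&(abs(Pt[...,1])<.1)
Q=Pt[w&(abs(Pt[...,1])<.055)]; print('back wall x',np.median(Q,0),np.percentile(Q[:,0],[5,95]))
"
```

```text
70.325 [ 0.2848 -0.1052  0.0272] [179.9  -0.  -91.2] g 0.0 0.0257 F [-0.4  1.3 -0. ] T [ 0.01 -0.   -0.03]
x 0.0 z -0.0049 929
x 0.03 z 0.0022 7193
x 0.045 z 0.0229 7968
x 0.06 z 0.0229 8943
x 0.075 z 0.0229 9500
x 0.09 z 0.0229 10539
x 0.105 z 0.0229 4064
handle tool 2368 [ 9.9548560e-01  9.4912641e-02  2.4980722e-02 -7.0182417e-05] 5.446292 [[ 0.01219576 -0.01318858 -0.00359751]
 [ 0.03787211  0.01126036  0.00562396]]
back wall x [ 0.0418735  -0.00028365 -0.0028449 ] [0.03952604 0.04322416]
```

Scoop sits flat on the bench and the handle is centred between the pads. Regripping, and measuring the bare platform.

Call:
servo_tool --rows '[{"offset":[0,0,0],"yaw":0,"claw":0.8},{"offset":[0,0,0],"yaw":0,"claw":1},{"offset":[0,0,0],"yaw":0,"claw":1},{"offset":[0,0,0],"yaw":0,"claw":1},{"offset":[0,0,0],"yaw":0,"claw":1}]' --squeeze 90

```text
time: 71.0
ee_pos: [0.2849, -0.1051, 0.0274]
tcp_rot: [180.0, -0.0, -91.2]
wrist_force: [-2.1, 2.3, 5.0]
opening: 0.0142
grasp_force: 87.9
```

Run:
```python
from plan import *
o=get_obs(); print(o['ee_pos'],o['tcp_rot'],o['opening'],o['grasp_force'],o['wrist_force'])
for n in('top','scene'):
    t,d=snap(n,n+'30'); P=cloud(n,d); h=cv2.cvtColor(t,cv2.COLOR_RGB2HSV)
    # scale frame yaw 12 about approx pan
    c=np.array([.5506,.19]); X=(P[...,:2]-c)@ex; Y=(P[...,:2]-c)@ey
    m=(abs(P[...,2]-.101)<.007)&(abs(X)<.08)&(abs(Y)<.09)
    print(n,m.sum(),'z',np.median(P[m][:,2]))
    for y0 in np.arange(-.06,.06,.012):
        s=m&(Y>=y0)&(Y<y0+.012)
        if s.sum()>5: print('y',y0.round(3),'x',np.percentile(X[s],[1,99]).round(4),end=' ')
    s=m&(abs(X)<.03); print('\nyrange all',np.percentile(Y[s],[.5,99.5]).round(4))
    for x0 in np.arange(-.05,.045,.01):
        s=m&(X>=x0)&(X<x0+.01)
        if s.sum()>5: print('x',x0.round(3),'y',np.percentile(Y[s],[1,99]).round(4),end=' ')
    print()
    A=cv2.minAreaRect(P[m][:,:2].astype(np.float32)); print(A)
```

```text
[ 0.28488157 -0.10514226  0.02738488] [ 1.79956443e+02 -3.44883705e-02 -9.11690505e+01] 0.014185931330877997 87.86237597465515 [-2.08854448  2.34593239  4.99548564]
top 1078 z 0.1029318133237751
y -0.06 x [-0.0509  0.0333] y -0.048 x [-0.0503  0.0321] y -0.036 x [-0.0494  0.033 ] y -0.024 x [-0.0493  0.034 ] y -0.012 x [-0.0483  0.0328] y -0.0 x [-0.0485  0.0353] y 0.012 x [-0.0482  0.0347] y 0.024 x [-0.047   0.0359] y 0.036 x [-0.0471  0.0363] y 0.048 x [-0.0445  0.0307] 
yrange all [-0.06    0.0859]
x -0.05 y [-0.0577  0.0478] x -0.04 y [-0.0575  0.0501] x -0.03 y [-0.0586  0.0487] x -0.02 y [-0.0576  0.0656] x -0.01 y [-0.0593  0.0833] x 0.0 y [-0.0584  0.0788] x 0.01 y [-0.06   0.048] x 0.02 y [-0.0595  0.0488] x 0.03 y [-0.0581  0.0479] 
((0.5411198139190674, 0.20362308621406555), (0.08519601821899414, 0.1505073457956314), 9.822843551635742)
scene 889 z 0.1000007384606757
y -0.06 x [-0.0461  0.038 ] y -0.048 x [-0.0441  0.0395] y -0.036 x [-0.0437  0.0398] y -0.024 x [-0.043   0.0404] y -0.012 x [-0.043   0.0411] y -0.0 x [-0.0438  0.0411] y 0.012 x [-0.041   0.0415] y 0.024 x [-0.0407  0.0427] y 0.036 x [-0.0405  0.0426] y 0.048 x [-0.0395  0.0246] 
yrange all [-0.0614  0.0883]
x -0.05 y [-0.0597  0.0444] x -0.04 y [-0.0596  0.0503] x -0.03 y [-0.0599  0.0889] x -0.02 y [-0.0602  0.0883] x -0.01 y [-0.0599  0.0463] x 0.0 y [-0.061   0.0481] x 0.01 y [-0.0614  0.0474] x 0.02 y [-0.0613  0.0873] x 0.03 y [-0.0619  0.0453] x 0.04 y [-0.0331  0.0447] 
((0.5468057990074158, 0.2031329870223999), (0.08617547899484634, 0.15076085925102234), 9.792679786682129)
```

Platform centre from the top view is (0.544, 0.1835) with the scale's yaw about 10°, and the knob geometry agrees within 2 mm. Lifting and carrying the empty scoop back.

Call:
servo_tool --rows '[{"offset":[0,0,-0.1],"yaw":0,"claw":1},{"offset":[0,0,-0.4],"yaw":0,"claw":1},{"offset":[0,0,-0.8],"yaw":0,"claw":1},{"offset":[0,0,-1],"yaw":0,"claw":1}]'

```text
time: 71.6
ee_pos: [0.2854, -0.1053, 0.1294]
tcp_rot: [-179.9, -0.1, -91.2]
wrist_force: [-0.0, -0.6, -1.4]
opening: 0.0138
grasp_force: 88.1
```

Call:
servo_tool --rows '[{"offset":[0,0,-0.4],"yaw":0,"claw":1},{"offset":[0,0,-0.8],"yaw":0,"claw":1},{"offset":[0,0,-1],"yaw":0,"claw":1},{"offset":[0,0,-1],"yaw":0,"claw":1}]'

```text
time: 72.1
ee_pos: [0.2855, -0.1052, 0.2284]
tcp_rot: [-179.9, -0.1, -91.2]
wrist_force: [0.6, -0.3, -1.7]
opening: 0.0144
grasp_force: 88.2
```

Call:
servo_tool --rows '[{"offset":[-0.2,-0.2,0],"yaw":0,"claw":1},{"offset":[-0.5,-0.53,0],"yaw":0,"claw":1},{"offset":[-0.77,-0.825,0],"yaw":0,"claw":1}]'

```text
time: 72.47
ee_pos: [0.3696, -0.0287, 0.2259]
tcp_rot: [179.9, -0.0, -91.2]
wrist_force: [-0.1, -1.2, -1.5]
opening: 0.014
grasp_force: 88.2
```

Call:
servo_tool --rows '[{"offset":[-0.25,-0.27,0],"yaw":0,"claw":1},{"offset":[-0.5,-0.53,0],"yaw":0,"claw":1},{"offset":[-0.77,-0.825,0],"yaw":0,"claw":1}]'

```text
time: 72.85
ee_pos: [0.4534, 0.0465, 0.2256]
tcp_rot: [179.9, -0.1, -91.2]
wrist_force: [-0.0, -0.4, -1.2]
opening: 0.0144
grasp_force: 88.2
```

Call:
servo_tool --rows '[{"offset":[-0.25,-0.27,0],"yaw":0,"claw":1},{"offset":[-0.5,-0.53,0],"yaw":0,"claw":1},{"offset":[-0.77,-0.825,0],"yaw":0,"claw":1}]'

```text
time: 73.22
ee_pos: [0.5375, 0.1216, 0.2254]
tcp_rot: [179.8, -0.1, -91.2]
wrist_force: [-0.6, -0.2, -0.9]
opening: 0.0144
grasp_force: 88.2
```

Call:
servo_tool --rows '[{"offset":[-0.25,-0.27,0],"yaw":0,"claw":1},{"offset":[-0.5,-0.53,0],"yaw":0,"claw":1},{"offset":[-0.77,-0.825,0],"yaw":0,"claw":1},{"offset":[-0.77,-0.825,0],"yaw":0,"claw":1}]'

```text
time: 73.72
ee_pos: [0.622, 0.1976, 0.223]
tcp_rot: [179.7, -0.1, -91.1]
wrist_force: [-0.3, 0.5, -1.9]
opening: 0.0142
grasp_force: 88.3
```

Call:
servo_tool --rows '[{"offset":[0,0,0],"yaw":0.438,"claw":1},{"offset":[0,0,0],"yaw":0.438,"claw":1},{"offset":[0,0,0],"yaw":0.438,"claw":1},{"offset":[0,0,0],"yaw":0.438,"claw":1},{"offset":[0,0,0],"yaw":0.438,"claw":1},{"offset":[0,0,0],"yaw":0.438,"claw":1},{"offset":[0,0,0],"yaw":0.438,"claw":1},{"offset":[0,0,0],"yaw":0.438,"claw":1},{"offset":[0,0,0],"yaw":0.438,"claw":1},{"offset":[0,0,0],"yaw":0.438,"claw":1}]'

```text
time: 74.97
ee_pos: [0.6209, 0.1958, 0.2264]
tcp_rot: [-180.0, -0.1, -169.9]
wrist_force: [0.1, 0.6, -1.7]
opening: 0.0139
grasp_force: 88.4
```

Run:
```python
from plan import *
tilt('w31')
z=np.load('pics/w31.npz'); h=cv2.cvtColor(z['p'],cv2.COLOR_RGB2HSV); Pt=cloud('wrist',z['d'],np.array(camera_info('wrist')['hand_eye']))
w=(h[...,1]<70)&(h[...,2]>50)&(Pt[...,2]<.0)&(Pt[...,2]>-.012)&(Pt[...,0]>.02)&(Pt[...,0]<.06)&(abs(Pt[...,1])<.06)
Q=Pt[w]; v=cv2.fitLine(Q[:,:2].astype(np.float32),cv2.DIST_HUBER,0,.01,.01).ravel(); print('back wall',len(Q),v,np.degrees(np.arctan2(v[0],v[1])),np.median(Q,0))
s=(h[...,1]<70)&(h[...,2]>50)&(Pt[...,2]<.007)&(Pt[...,2]>-.004)&(Pt[...,0]>.05)&(Pt[...,0]<.12)
for sg in(-1,1):
    Q=Pt[s&(abs(sg*Pt[...,1]-.064)<.012)]
    if len(Q)>20: v=cv2.fitLine(Q[:,:2].astype(np.float32),cv2.DIST_HUBER,0,.01,.01).ravel(); print('side',sg,len(Q),v,np.degrees(np.arctan(v[1]/v[0])),np.median(Q,0))
```

```text
74.975 [0.6209 0.1958 0.2264] [-1.800e+02 -1.000e-01 -1.699e+02] g 88.4 0.0139 F [ 0.1  0.6 -1.7] T [ 0.07 -0.13  0.  ]
x 0.0 z -0.0046 789
x 0.03 z 0.0041 7513
x 0.045 z 0.0235 7923
x 0.06 z 0.0235 8996
x 0.075 z 0.0236 9451
x 0.09 z 0.0237 10408
x 0.105 z 0.0238 3579
back wall 3395 [ 3.1520831e-03 -9.9999505e-01  4.0648926e-02  5.4828991e-04] 179.8194 [ 0.04071832  0.00059268 -0.00236723]
side -1 2598 [ 0.9999953   0.00306561  0.077678   -0.06367616] 0.17564675 [ 0.07957218 -0.0636995   0.00215281]
side 1 2584 [0.99999475 0.00324763 0.07618384 0.06154659] 0.18607558 [0.0795254  0.06156592 0.0023296 ]
```

Call:
servo_tool --rows '[{"offset":[0.016,0.023,0.2],"yaw":0,"claw":1},{"offset":[0.016,0.023,0.45],"yaw":0,"claw":1},{"offset":[0.016,0.023,0.7],"yaw":0,"claw":1},{"offset":[0.016,0.023,0.85],"yaw":0,"claw":1},{"offset":[0.016,0.023,0.92],"yaw":0,"claw":1},{"offset":[0.016,0.023,0.95],"yaw":0,"claw":1},{"offset":[0.016,0.023,0.96],"yaw":0,"claw":1},{"offset":[0.016,0.023,0.96],"yaw":0,"claw":1}]'

```text
time: 76.03
ee_pos: [0.6194, 0.1982, 0.1314]
tcp_rot: [-180.0, -0.0, -170.0]
wrist_force: [0.8, -0.0, -1.5]
opening: 0.0142
grasp_force: 88.4
```

Run:
```python
from plan import *
tilt('w32')
# platform visible beside the scoop?
t,d=snap('top','t32'); P=cloud('top',d); h=cv2.cvtColor(t,cv2.COLOR_RGB2HSV)
m=(h[...,2]<50)&(P[...,2]>.08)&(P[...,2]<.12)&(P[...,0]>.34)&(P[...,0]<.48)&(P[...,1]>.25)&(P[...,1]<.34)
print('knob',[q[1:] for q in blobs(m,P,15,500)[0]])
```

```text
76.025 [0.6194 0.1982 0.1314] [-180.   -0. -170.] g 88.4 0.0142 F [ 0.8 -0.  -1.5] T [-0.   -0.08  0.01]
x 0.0 z -0.0045 858
x 0.03 z 0.0042 7504
x 0.045 z 0.0235 7931
x 0.06 z 0.0235 9001
x 0.075 z 0.0236 9451
x 0.09 z 0.0237 10440
x 0.105 z 0.0238 3562
knob []
```

Lower the last 3 mm and release gently.

Call:
servo_tool --rows '[{"offset":[0,0,0.01],"yaw":0,"claw":1},{"offset":[0,0,0.02],"yaw":0,"claw":1},{"offset":[0,0,0.026],"yaw":0,"claw":1},{"offset":[0,0,0.028],"yaw":0,"claw":1},{"offset":[0,0,0.028],"yaw":0,"claw":1}]'

```text
time: 76.75
ee_pos: [0.6193, 0.198, 0.1283]
tcp_rot: [-180.0, -0.0, -170.0]
wrist_force: [2.3, -1.7, 2.1]
opening: 0.0143
grasp_force: 88.9
```

Call:
servo_tool --rows '[{"offset":[0,0,0],"yaw":0,"claw":0.83},{"offset":[0,0,0],"yaw":0,"claw":0.82},{"offset":[0,0,0],"yaw":0,"claw":0.81},{"offset":[0,0,0],"yaw":0,"claw":0.8},{"offset":[0,0,0],"yaw":0,"claw":0.7},{"offset":[0,0,0],"yaw":0,"claw":0.55},{"offset":[0,0,0],"yaw":0,"claw":0.5},{"offset":[0,0,0],"yaw":0,"claw":0.5}]'

```text
time: 77.75
ee_pos: [0.6192, 0.1981, 0.1279]
tcp_rot: [-180.0, -0.1, -170.0]
wrist_force: [0.2, -0.5, -0.7]
opening: 0.0428
grasp_force: 0.0
```

Call:
servo_tool --rows '[{"offset":[0,0,-0.15],"yaw":0,"claw":0.5},{"offset":[0,0,-0.4],"yaw":0,"claw":0.5},{"offset":[0,0,-0.8],"yaw":0,"claw":0.5},{"offset":[0,0,-1],"yaw":0,"claw":0.5},{"offset":[0,0,-1],"yaw":0,"claw":0.5}]'

```text
time: 78.38
ee_pos: [0.62, 0.1984, 0.2307]
tcp_rot: [180.0, 0.2, -170.0]
wrist_force: [0.1, -1.1, -0.1]
opening: 0.0431
grasp_force: 0.0
```

Call:
servo_tool --rows '[{"offset":[0,-0.4,-0.3],"yaw":0,"claw":0.3},{"offset":[0,-0.9,-0.4],"yaw":0,"claw":0.3},{"offset":[0,-0.9,-0.4],"yaw":0,"claw":0.3},{"offset":[0,-0.9,-0.4],"yaw":0,"claw":0.3}]'

```text
time: 78.88
ee_pos: [0.6347, 0.1096, 0.267]
tcp_rot: [-180.0, -0.1, -170.0]
wrist_force: [-0.2, -0.2, 0.0]
opening: 0.06
grasp_force: 0.0
```

Run:
```python
from plan import *
o=get_obs(); print(o['ee_pos'],o['tcp_rot'])
T=wristT(); p,d=snap('wrist','w33'); P=cloud('wrist',d,T); h=cv2.cvtColor(p,cv2.COLOR_RGB2HSV)
w=(h[...,1]<70)&(h[...,2]>50)&(P[...,2]>.127)&(P[...,2]<.137)&(P[...,0]>.54)&(P[...,0]<.62)&(P[...,1]>.13)&(P[...,1]<.25)
Q=P[w]; v=cv2.fitLine(Q[:,:2].astype(np.float32),cv2.DIST_HUBER,0,.01,.01).ravel(); print('back wall',len(Q),v,np.degrees(np.arctan2(-v[0],v[1])),Q.mean(0))
hd=(h[...,2]<60)&(P[...,2]>.12)&(P[...,2]<.145)&(P[...,0]>.58)&(P[...,0]<.66)&(P[...,1]>.15)&(P[...,1]<.25)
Q=P[hd]; print('handle',len(Q),cv2.minAreaRect(Q[:,:2].astype(np.float32)))
t,td=snap('top','t33'); s,_=snap('scene','s33')
tp=cloud('top',td); m=(cv2.cvtColor(t,cv2.COLOR_RGB2HSV)[...,2]<50)&(tp[...,2]>.08)&(tp[...,2]<.12)&(tp[...,0]>.34)&(tp[...,0]<.48)&(tp[...,1]>.25)&(tp[...,1]<.34)
print('knob',[q[1:] for q in blobs(m,tp,15,500)[0]])
cv2.imwrite('pics/fin.png',np.hstack([cv2.resize(t[100:300,100:420],(480,300)),cv2.resize(p,(300,300))])[:,:,::-1])
```

```text
[0.63472842 0.1095805  0.2669922 ] [-1.79987615e+02 -1.33690770e-01 -1.70041263e+02]
back wall 868 [ 0.17670853 -0.98426324  0.57931185  0.19156048] -169.8219 [0.57776316 0.19451831 0.13110133]
handle 1460 ((0.6157758831977844, 0.19512569904327393), (0.06680905073881149, 0.014601150527596474), 9.662014961242676)
knob [(np.int32(51), array([153.5, 251.8]), array([0.381 , 0.2941, 0.1034]))]
```

View pics/fin.png

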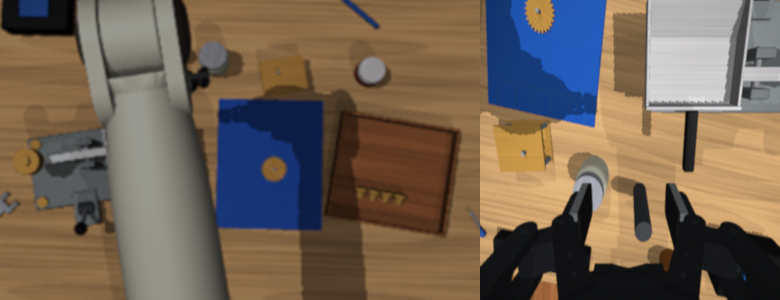

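Final view: scoop upright on the platform at (0.545, 0.1825), yaw 10°; knob back at its arrested position; four collets in the tray at about (360–400, 197); gear undisturbed.

```bash
python3 -c "
from workcell import *
print(job_done())"
```

```text
the job is handed in; nothing more can be done
None
```

The job is handed in: all four collets were weighed and tipped into the tray. The beam is arrested again and the empty scoop stands upright within about 2 mm of the platform's measured centre. It took about 79 s, and I have no verdict back yet.

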